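# Tip the glass balls into the empty compartment and slide the box cover shut

## Robot

A 7-joint arm with a two-finger parallel gripper is mounted at the origin on the work surface. World frame = base frame: x ahead of the robot, y to its left, z up, the work surface at z = 0. Lengths are in m, angles in rad, forces in N, time in s.
With the tool pointing down it reaches from about 0.425 to 0.875 m from the base axis. Payload 4.7 kg.
Tool frame: the origin (TCP) lies between the finger pads; the fingertips stand 25 mm ahead of it and the grasp point (between the pads) lies 6 mm ahead of it; y points along the fingers, z is the direction in which the jaws open and shut, and the axes are right-handed (so a half turn about y gives the same grasp; the last joint's range is limited). The gripper opens to 87 mm and grips with 3 to 60 N. Pads are 19 mm wide; open, the fingers measure 117 mm over their backs; the gripper's body (75 mm by 190 mm) begins 51 mm behind the grasp point.
Start: joints at [-1.224, 0.321, -0.07, 1.45, 0.023, 1.371, -0.057], TCP at [0.212, 0.614, 0.248] pointing down, gripper open.
Joint ranges: [-2.86, 2.86], [-0.3, 2.09], [-1.38, 1.24], [0.06, 2.45], [-1.56, 4.7], [0.09, 2.05], [-2.69, 2.69]. Speed limits (rad/s): [2.57, 2.57, 3.14, 3.14, 3.14, 3.14, 3.14].

## Interface

Orientations are given as a 3x3 rotation matrix whose columns are the frame's x, y, z axes.
In Python, from workcell import ctrl gives the robot as it stands.
- The arm moves only by the tool carry_out, never from a script. Its argument "commands" is text: rows parted by semicolons, each of 6 numbers parted by spaces: the shift along the tool's x, y, z in m, then the turn, a rotation vector about the tool's x, y, z in degrees. In form: dx dy dz wx wy wz; .... A call has exactly 8 rows; each row shifts and turns the pose as measured when the row begins, along the tool's axes as they then stand; what a row does not reach is not made up. A row lasts 1/10 s, in which the tool goes at most 50 mm and 8.59 degrees, less where a joint would pass 70% of its speed; a pose out of reach is approached as far as the arm can. A call with a gripper value outside its range is refused whole. "fingers" is the closure, from -1 (fully open) to 1 (shut), so that 0 is half open, set as the call begins (left out, the last holds). The fingers move at their own pace and stop on an object; "force" is the grip in N (left out, the last holds). Time passes only in rows, so rows that do not move let the fingers close, or fill a call up. It gives the time, the measured TCP pose, the force and the opening at its end, in the units of the state.
- ctrl.state(): the state, without advancing time (a new reading comes with each control period).
- ctrl.capture(name): name is "scene" or "top" or "wrist"; returns a dict with "img" (480x640x3 uint8, blue, green, red), "camera_matrix" (3x3 intrinsics, pixels), "origin" and "attitude" of the camera in the world; the wrist camera has in their place "mount" (4x4, takes a point from camera to tool coordinates, whose origin is the TCP and whose axes are the tool frame's). Camera axes: x right, y down, z forward; pixel columns grow to the right and rows downward; lengths in m; the calibration is good to about 2 mm. A picture is of the moment at which its call begins: read the wrist's pose just before it. There is no depth.
- ctrl.close_job(): hands the job in, once; it reports no verdict.
The state is a dict: "time": time; "joint_pos": joint angles; "joint_vel": joint speeds; "joint_efforts": joint torques, N m; "ee_pos": TCP position; "ee_rot": TCP orientation; "contact_force": force on the tool from outside, world axes, zero at the start; "ft_torque": the same for the moment, N m; "finger_gap": opening from 0.0 (shut) to 1.0 (fully open).
Only numpy, scipy, OpenCV 4.12 (cv2) and the standard library are available. Lean on these libraries where they do the work, as an engineer would, in place of code of your own. Each camera call takes 0.05 s, during which the arm holds its last target.

## Task

Gently tip the three glass balls from the scoop into the empty one of the open compartments, keeping the gripper off the glass, and stand the scoop level on the bench again. Then slide the box's cover fully shut. Leave the glass bells and the other things on the bench where they are.

Things in the scene. Friction and masses are not known exactly. Their poses are not given: they have to be found in the camera images.
- box: Fixed plywood box 156 (x) x 216 (y) mm; origin centre of underside. Walls 8 mm, side and +x walls 62 mm high, -x wall 49 mm. 2 x 3 cells, each 68 (x) x 64 (y) mm; 4 mm dividers, tops at 47 mm. The cover slides along the box's x in the side walls. At the start it is drawn back to -x, so the 3 cells of the +x row (x = 36, y = -68, 0, 68 mm) are open: two hold bells, one is empty.
- cover (a joint): The flat wooden cover, 152 x 207 x 6 mm, its top 56 mm above the bench. Joint value in m: 0 = fully shut (end stop), growing as the cover is drawn out towards the box's -x (towards the robot), up to 0.11. It stays where it is left and takes about 2 N to slide.
- cover_pull (a point): Centre of the wooden pull bar fixed on the cover near its -x edge: 14 mm (x, along the slide) x 80 mm (y) x 25 mm high, standing on the cover: this point is 68.5 mm above the bench, the bar's top 81 mm. The cover reaches 16 mm further to -x. Axes as the box; it moves along the box's x with the cover, +x to shut.
- empty_cell (a point): Centre of the floor (cork lining) of the empty open compartment, 8 mm above the bench. Axes as the box: the cell reaches +-34 mm in x and +-32 mm in y.
- scoop_handle (a point): Place to grip the loose 160 g scoop (metal pan, wooden handle): middle of the handle's section, 28 mm above the bench when level. +x runs towards the pan's open lip, z up when level. Handle 16 mm wide (y), 18 mm high, straight along x from 54 mm behind to 38 mm ahead of this point, then a 10 mm ferrule; the pan's 36 mm high rear wall is 48 mm ahead.
- scoop_lip (a point): Middle of the pan's open front lip, 133.8 mm ahead of scoop_handle along the scoop's x and 18.3 mm lower; 9.7 mm above the bench when level. Axes as the scoop. Pan 86 mm long, 38 mm wide (34 inside), side walls 24 mm high; floor flat, the last 24 mm ramping up 18 degrees to the lip. The balls begin to roll out past 18 degrees nose down; at 45 degrees all are out.
- ball1_center (a point): Centre of solid glass ball 1 of three alike, 20 mm in diameter, 10.5 g, lying loose in the scoop's pan.
- ball2_center (a point): Centre of solid glass ball 2 of three alike, 20 mm in diameter, 10.5 g, lying loose in the scoop's pan.
- ball3_center (a point): Centre of solid glass ball 3 of three alike, 20 mm in diameter, 10.5 g, lying loose in the scoop's pan.
- bell1: Loose glass bell, 32 mm wide and 34 mm high, standing in one of the two occupied open compartments; origin at the centre of its foot. Leave alone.
- bell2: Loose glass bell, 32 mm wide and 34 mm high, standing in one of the two occupied open compartments; origin at the centre of its foot. Leave alone.
- bell3: Loose glass bell, 32 mm wide and 34 mm high, standing in one of the two occupied open compartments; origin at the centre of its foot. Leave alone.
- bell4: Loose glass bell, 32 mm wide and 34 mm high, standing in one of the two occupied open compartments; origin at the centre of its foot. Leave alone.
- tin_rods: Tin can 84 mm in diameter and 110 mm high with glass rods standing in it up to 220 mm; origin at the centre of its underside. Bystander.
- tin_small: Empty open tin can, 68 mm in diameter, 55 mm high; origin at the centre of its underside. Bystander.
- paddle: Shaping paddle lying flat: dark metal block 75 x 65 x 14 mm with a 140 mm handle to its -x; origin at the centre of the block's underside. Bystander.
Not all that is in view belongs to the job. Leave any yellow look-alike of the part that bears scoop_handle alone.

How it is judged:
On the way, in this order (a step that is already met when the one before it is completed fails the run):
1. all three balls lie in the empty compartment, the cover still drawn back (x of ball1_center in the frame of empty_cell between -0.034 and 0.034 m and y of ball1_center in the frame of empty_cell between -0.032 and 0.032 m and z of ball1_center in the frame of empty_cell between 0 and 0.03 m and x of ball2_center in the frame of empty_cell between -0.034 and 0.034 m and y of ball2_center in the frame of empty_cell between -0.032 and 0.032 m and z of ball2_center in the frame of empty_cell between 0 and 0.03 m and x of ball3_center in the frame of empty_cell between -0.034 and 0.034 m and y of ball3_center in the frame of empty_cell between -0.032 and 0.032 m and z of ball3_center in the frame of empty_cell between 0 and 0.03 m and value of joint cover above 0.05 m), for 0.2 s.
2. the cover is fully shut (value of joint cover below 0.004 m), for 0.2 s.
At the end, for the whole second after the job is handed in: All three balls are inside the compartment that was empty (centres within its walls and at most 30 mm above its floor), the cover is shut to within 4 mm, and the scoop stands level on the bench (within 0.1 rad, handle point 22 to 34 mm high), at rest (x of ball1_center in the frame of empty_cell between -0.034 and 0.034 m and y of ball1_center in the frame of empty_cell between -0.032 and 0.032 m and z of ball1_center in the frame of empty_cell between 0 and 0.03 m and x of ball2_center in the frame of empty_cell between -0.034 and 0.034 m and y of ball2_center in the frame of empty_cell between -0.032 and 0.032 m and z of ball2_center in the frame of empty_cell between 0 and 0.03 m and x of ball3_center in the frame of empty_cell between -0.034 and 0.034 m and y of ball3_center in the frame of empty_cell between -0.032 and 0.032 m and z of ball3_center in the frame of empty_cell between 0 and 0.03 m and value of joint cover below 0.004 m and angle between scoop_handle's own z axis and vertical below 0.1 rad and height (world z) of scoop_handle between 0.022 and 0.034 m and linear speed of scoop below 0.02 m/s); the robot touches nothing.
It fails at once if the gripper touches a glass ball (contact force between the fingers and ball1 above 0.3 N or contact force between the fingers and ball2 above 0.3 N or contact force between the fingers and ball3 above 0.3 N).
It fails at once if a ball is dropped from too high or thrown (faster than 1.5 m/s) (linear speed of any of ball1, ball2, ball3 above 1.5 m/s).
It fails at once if a glass bell is shifted by more than 25 mm or knocked over (distance of any of bell1, bell2, bell3, bell4 from where it was at the start of the episode above 0.025 m or angle between any of bell1, bell2, bell3, bell4's own z axis and vertical above 0.7 rad).
It fails at once if another thing on the bench is shifted by more than 30 mm or knocked over (distance of any of tin_rods, tin_small, paddle from where it was at the start of the episode above 0.03 m or angle between any of tin_rods, tin_small, paddle's own z axis and vertical above 0.5 rad).
It also fails if it takes over 64 s, if anything falls off the work surface, if the arm or the gripper's body presses on something with over 40 N, if the wrist force passes 120 N, or if a joint passes its speed limit or range.

## Working session

There is one attempt and no reset: what is moved stays moved. The work goes in short steps, Python scripts to look and compute and a tool call to move; the robot and the scene stay as the last step left them, time stands still between calls to the robot, and variables do not carry over. Pictures are saved under pics/ and viewed, and the job is handed in when it is done.

Besides the shell and the picture viewer there is one more tool, called after "Call:" as name(argument=value, ...) on one line, values as JSON. carry_out: Moves the arm, as the interface text tells. Its arguments: {"type":"object","properties":{"commands":{"type":"string"},"fingers":{"type":"number"},"force":{"type":"number"}},"required":["commands"]}

```bash
ls; mkdir -p pics; cat > look.py <<'E'
from workcell import ctrl
import cv2,numpy as np,json,pickle,sys
def snap(name,tag):
    st=ctrl.state()
    c=ctrl.capture(name)
    cv2.imwrite(f'pics/{tag}.png',c['img'])
    pickle.dump((st,c),open(f'pics/{tag}.pkl','wb'))
    return st,c
E
python3 - <<'E'
from look import *
np.set_printoptions(precision=4,suppress=True)
for n in ('scene','top','wrist'):
    st,c=snap(n,n+'0')
    print(n,{k:v for k,v in c.items() if k!='img'})
print(st)
E
```

```text
pics
scene {'camera_matrix': array([[545.4607,   0.    , 319.3691],
       [  0.    , 545.4607, 230.6104],
       [  0.    ,   0.    ,   1.    ]]), 'origin': array([ 1.0727, -1.0709,  0.984 ]), 'attitude': array([[ 0.8744,  0.2941, -0.3858],
       [ 0.4851, -0.5402,  0.6876],
       [-0.0062, -0.7884, -0.6151]])}
top {'camera_matrix': array([[514.0722,   0.    , 319.4068],
       [  0.    , 514.0722, 247.7791],
       [  0.    ,   0.    ,   1.    ]]), 'origin': array([ 0.409 , -0.0455,  1.2052]), 'attitude': array([[-0.0198, -0.9978,  0.0636],
       [-0.9995,  0.0214,  0.0253],
       [-0.0266, -0.063 , -0.9977]])}
wrist {'camera_matrix': array([[368.2317,   0.    , 322.1711],
       [  0.    , 368.2317, 237.08  ],
       [  0.    ,   0.    ,   1.    ]]), 'mount': array([[-0.    ,  0.9528,  0.3035, -0.0825],
       [ 0.0005, -0.3035,  0.9528, -0.1365],
       [ 1.    ,  0.0002, -0.0004, -0.001 ],
       [ 0.    ,  0.    ,  0.    ,  1.    ]])}
{'time': 0.1, 'joint_pos': array([-1.2239,  0.3218, -0.0701,  1.4516,  0.0226,  1.3708, -0.0569]), 'joint_vel': array([ 0.0009, -0.0024,  0.0005, -0.0027,  0.0018, -0.0009,  0.0011]), 'joint_efforts': array([ -0.0006, -49.2571,  -0.4059, -31.34  ,  -0.0641,   0.0396,
         0.0001]), 'ee_pos': array([0.2123, 0.6139, 0.2466]), 'ee_rot': array([[ 0.9451, -0.0005,  0.3267],
       [-0.3267, -0.0017,  0.9451],
       [ 0.0001, -1.    , -0.0018]]), 'contact_force': array([-0.1109,  0.333 , -0.3632]), 'ft_torque': array([-0.011 ,  0.0255, -0.0183]), 'finger_gap': 1.0045544547294483}
```

View pics/scene0.png

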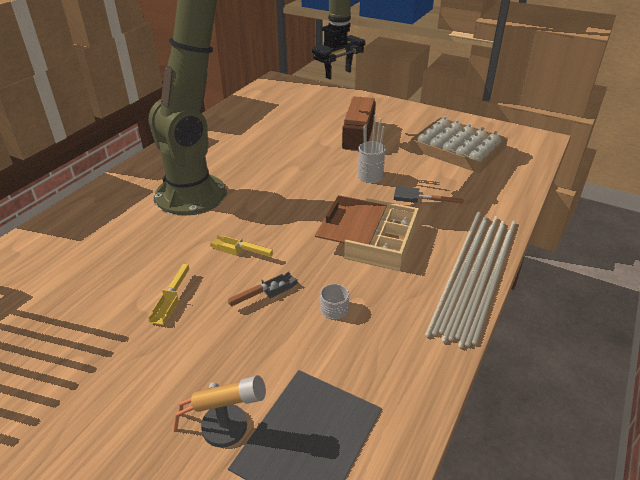

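View pics/top0.png

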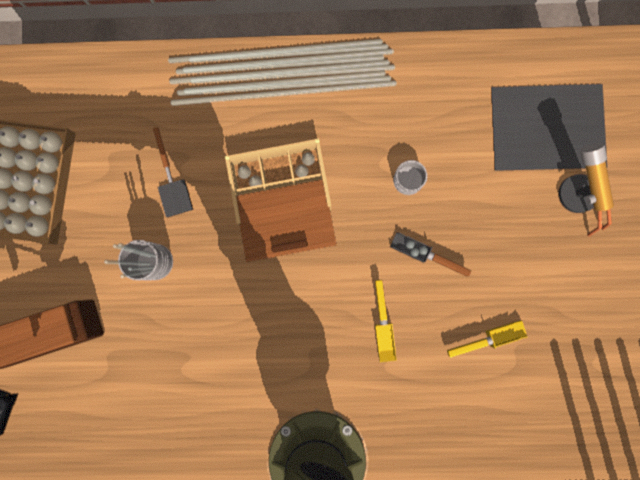

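The candidates for the scoop, in top-image pixels, are a grey pan with a wooden handle holding balls (430,252), a yellow scoop (385,320), a second yellow scoop (488,340), and the paddle with wooden handle (172,190). By the description it is the first; I'll check it in a close crop.

```bash
python3 - <<'E'
from look import *
i=cv2.imread('pics/top0.png')
a=cv2.resize(i[215:285,380:480],None,fx=6,fy=6,interpolation=cv2.INTER_CUBIC)
b=cv2.resize(i[125:265,215:345],None,fx=4.5,fy=4.5,interpolation=cv2.INTER_CUBIC)
cv2.imwrite('pics/c1.png',a);cv2.imwrite('pics/c2.png',b)
i=cv2.imread('pics/scene0.png')
cv2.imwrite('pics/c3.png',cv2.resize(i[180:320,220:430],None,fx=3.8,fy=3.8,interpolation=cv2.INTER_CUBIC))
E
```

```text
(no output)
```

View pics/c1.png

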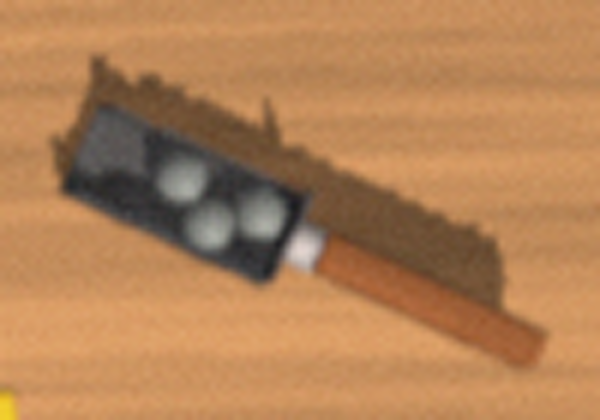

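View pics/c2.png

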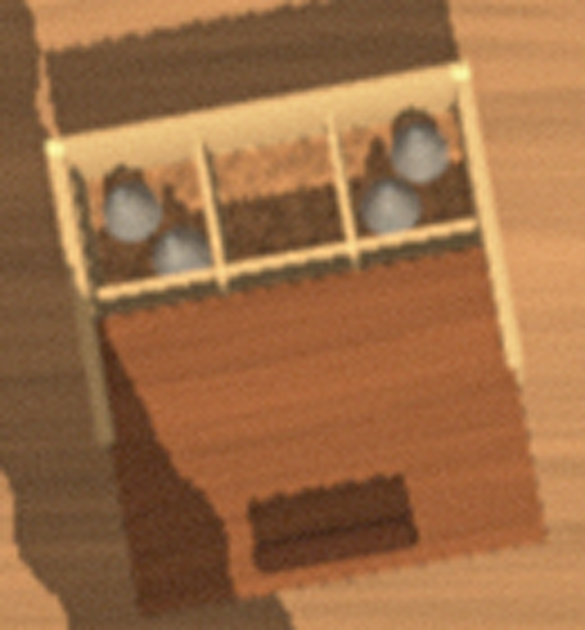

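View pics/c3.png

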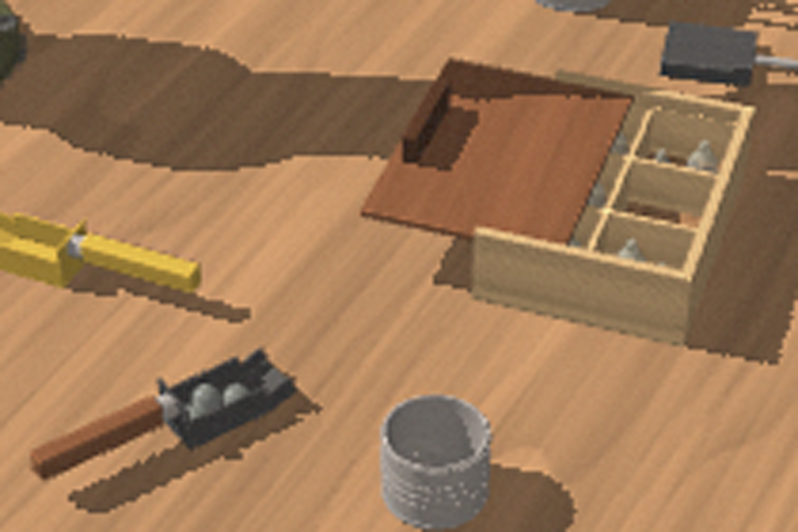

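```bash
cat > geo.py <<'E'
import numpy as np,pickle
from scipy.optimize import least_squares
np.set_printoptions(precision=4,suppress=True)
def load(tag): return pickle.load(open(f'pics/{tag}.pkl','rb'))
def cam(tag):
    st,c=load(tag)
    if 'origin' in c: return c['camera_matrix'],c['attitude'],c['origin']
    M=c['mount'];R=st['ee_rot']
    return c['camera_matrix'],R@M[:3,:3],R@M[:3,3]+st['ee_pos']
def unproj(cm,uv,z):
    K,R,o=cm
    d=R@np.linalg.solve(K,[uv[0],uv[1],1.]); return o+d*(z-o[2])/d[2]
def proj(cm,p):
    K,R,o=cm; q=K@(R.T@(np.asarray(p)-o)); return q[:2]/q[2]
def fit(obs,x0):
    # obs: list (cam, uv, local xyz) ; pose x,y,yaw
    def W(p,l):
        c,s=np.cos(p[2]),np.sin(p[2]); return np.array([p[0]+c*l[0]-s*l[1],p[1]+s*l[0]+c*l[1],l[2]])
    f=lambda p:np.concatenate([proj(c,W(p,l))-u for c,u,l in obs])
    r=least_squares(f,x0,loss='soft_l1'); return r.x,r.fun.reshape(-1,2),W
E
python3 - <<'E'
from geo import *
T=cam('top0');S=cam('scene0')
c1=lambda u,v:np.array([u/6+380,v/6+215])-.0
c2=lambda u,v:np.array([u/4.5+215,v/4.5+125])
c3=lambda u,v:np.array([u/3.8+220,v/3.8+180])
# box
obs=[(T,c2(53,147),(.078,.108,.062)),(T,c2(463,70),(.078,-.108,.062)),(T,c2(518,372),(-.078,-.108,.062)),
(S,c3(752,107),(.078,.108,.062)),(S,c3(690,275),(.078,-.108,.062)),(S,c3(474,230),(-.078,-.108,.062)),(S,c3(684,342),(.078,-.108,0))]
p,r,W=fit(obs,[.6,.05,0.1]);print('box',p,r)
print('cell',W(p,(.036,0,.008)))
# cover edge corners z .056
A=unproj(T,c2(547,540),.056);B=unproj(T,c2(138,615),.056);print(A,B)
R=np.array([[np.cos(p[2]),np.sin(p[2])],[-np.sin(p[2]),np.cos(p[2])]])
for P in(A,B):print('local',R@(P[:2]-p[:2]))
pb=[unproj(T,c2(*q),.081) for q in((255,545),(415,518))]
for P in pb:print('pull rear top local',R@(P[:2]-p[:2]),P)
# scoop: frame with origin handle pt
obs=[(T,c1(548,333),(-.054,-.008,.037)),(T,c1(525,369),(-.054,.008,.037)),
(T,c1(104,104),(.1338-.005,-.019,.024+.008)),(T,c1(312,195),(.048,-.019,.037)),(T,c1(268,283),(.048,.019,.037)),(T,c1(66,187),(.1338,.019,.012))]
p,r,W=fit(obs,[.46,-.25,0.35]);print('scoop',p,np.degrees(p[2]),r)
for q in((180,178),(211,226),(262,213)):
    P=unproj(T,c1(*q),.012); print('ball',P)
for q,n in(((410,178),'tin_small'),((145,260),'tin')):print(n,unproj(T,q,.05))
E
```

```text
box [0.6321 0.0753 0.1622] [[-2.2805 -0.3252]
 [ 0.3434 -0.8914]
 [ 0.7185 -0.6151]
 [ 0.0749 -1.2039]
 [-0.4519 -0.0363]
 [-0.5829 -0.599 ]
 [-0.8618 -0.0004]]
cell [0.6677 0.0811 0.008 ]
[ 0.4876 -0.0549  0.056 ] [0.4545 0.1499 0.056 ]
local [-0.1637 -0.1051]
local [-0.1633  0.1023]
pull rear top local [-0.1417  0.0359] [0.4865 0.0879 0.081 ]
pull rear top local [-0.143  -0.0433] [0.498  0.0095 0.081 ]
scoop [ 0.4416 -0.3048  1.1115] 63.68404474857736 [[-0.2388 -0.0376]
 [ 0.6689  0.3974]
 [ 1.5097 -0.2615]
 [-0.3219 -0.5946]
 [ 0.0322 -0.0748]
 [-2.0807  0.5941]]
ball [ 0.4877 -0.2253  0.012 ]
ball [ 0.4689 -0.2366  0.012 ]
ball [ 0.4735 -0.2563  0.012 ]
tin_small [ 0.6363 -0.2242  0.05  ]
tin [0.4633 0.3803 0.05  ]
```

```bash
cat > plan.py <<'E'
import numpy as np
from scipy.spatial.transform import Rotation as R, Slerp
from workcell import ctrl
np.set_printoptions(precision=4,suppress=True)
def downrot(az): # tool x at azimuth az (deg), tool y down
    a=np.radians(az); x=np.array([np.cos(a),np.sin(a),0]); y=np.array([0,0,-1.]); return np.c_[x,y,np.cross(x,y)]
def rows(poses,dmax=.046,amax=8.):
    """poses: list of (pos,rot,nrows or None); returns rows starting at measured pose"""
    st=ctrl.state(); p=np.array(st['ee_pos']); Q=np.array(st['ee_rot']); out=[]
    for P,M,*n in poses:
        P=np.array(P); rv=R.from_matrix(Q.T@M).as_rotvec()
        k=n[0] if n else int(max(1,np.ceil(np.linalg.norm(P-p)/dmax),np.ceil(np.degrees(np.linalg.norm(rv))/amax)))
        for i in range(1,k+1):
            q0=Q@R.from_rotvec(rv*(i-1)/k).as_matrix()
            d=q0.T@((P-p)/k)
            out.append(np.r_[d,np.degrees(rv/k)])
        p,Q=P,M
    s=[' '.join(f'{v:.4f}'.rstrip('0').rstrip('.') if j<3 else f'{v:.2f}'.rstrip('0').rstrip('.') for j,v in enumerate(np.where(np.abs(r)<5e-5,0,r))) for r in out]
    for i in range(0,len(s),8):print('; '.join(s[i:i+8]))
    print(len(s))
E
python3 - <<'E'
from plan import *
z=.33
rows([((.212,.614,.33),downrot(-23),2),((.40,.46,z),downrot(-45),6),((.53,.2,z),downrot(-72),6),((.53,-.05,z),downrot(-95),6),((.46,-.27,.28),downrot(-116.3),5)],.05)
E
```

```text
-0.0001 -0.0416 -0.0001 0.04 1.97 0; -0.0001 -0.0416 -0.0001 0.04 1.97 0; 0.0389 0 -0.0114 0 3.67 0; 0.0395 0 -0.0089 0 3.67 0; 0.04 0 -0.0063 0 3.67 0; 0.0403 0 -0.0038 0 3.67 0; 0.0405 0 -0.0012 0 3.67 0; 0.0405 0 0.0014 0 3.67 0
0.046 0 -0.0153 0 4.5 0; 0.047 0 -0.0117 0 4.5 0; 0.0478 0 -0.0079 0 4.5 0; 0.0483 0 -0.0042 0 4.5 0; 0.0484 0 -0.0004 0 4.5 0; 0.0483 0 0.0034 0 4.5 0; 0.0396 0 -0.0129 0 3.83 0; 0.0404 0 -0.0102 0 3.83 0
0.041 0 -0.0075 0 3.83 0; 0.0414 0 -0.0047 0 3.83 0; 0.0416 0 -0.0019 0 3.83 0; 0.0417 0 0.0008 0 3.83 0; 0.0451 0.01 -0.0101 0 4.26 0; 0.0457 0.01 -0.0067 0 4.26 0; 0.0461 0.01 -0.0033 0 4.26 0; 0.0462 0.01 0.0001 0 4.26 0
0.046 0.01 0.0035 0 4.26 0
25
```

Call:
carry_out(commands="0 -0.042 0 0 2 0; 0 -0.042 0 0 2 0; 0.039 0 -0.011 0 3.7 0; 0.0395 0 -0.009 0 3.7 0; 0.04 0 -0.006 0 3.7 0; 0.04 0 -0.004 0 3.7 0; 0.04 0 -0.001 0 3.7 0; 0.04 0 0.001 0 3.7 0")

```text
time: 0.95
ee_pos: [0.3957, 0.4592, 0.3293]
ee_rot: [[0.703, -0.007, 0.711], [-0.711, -0.006, 0.703], [-0.001, -1.0, -0.009]]
contact_force: [0.3, 0.5, 0.4]
finger_gap: 0.999
```

Call:
carry_out(commands="0.046 0 -0.015 0 4.5 0; 0.047 0 -0.012 0 4.5 0; 0.048 0 -0.008 0 4.5 0; 0.048 0 -0.004 0 4.5 0; 0.048 0 0 0 4.5 0; 0.048 0 0.003 0 4.5 0; 0.04 0 -0.013 0 4 0; 0.04 0 -0.01 0 4 0")

```text
time: 1.75
ee_pos: [0.5251, 0.1009, 0.3269]
ee_rot: [[0.141, -0.009, 0.99], [-0.99, -0.009, 0.141], [0.007, -1.0, -0.01]]
contact_force: [0.9, -0.7, 0.4]
finger_gap: 0.997
```

```bash
python3 - <<'E'
from look import *
snap('wrist','w1')
from plan import *
z=.33
rows([((.53,-.05,z),downrot(-95),4),((.46,-.27,.27),downrot(-116.3),5)],.05)
E
```

```text
0.0351 -0.0002 -0.0034 0.12 3.08 0.19; 0.0353 -0.0003 -0.0015 0.12 3.08 0.19; 0.0353 -0.0004 0.0004 0.12 3.08 0.19; 0.0352 -0.0005 0.0023 0.12 3.08 0.19; 0.0451 0.012 -0.0101 0 4.26 0; 0.0457 0.012 -0.0067 0 4.26 0; 0.0461 0.012 -0.0033 0 4.26 0; 0.0462 0.012 0.0001 0 4.26 0
0.046 0.012 0.0035 0 4.26 0
9
```

View pics/w1.png

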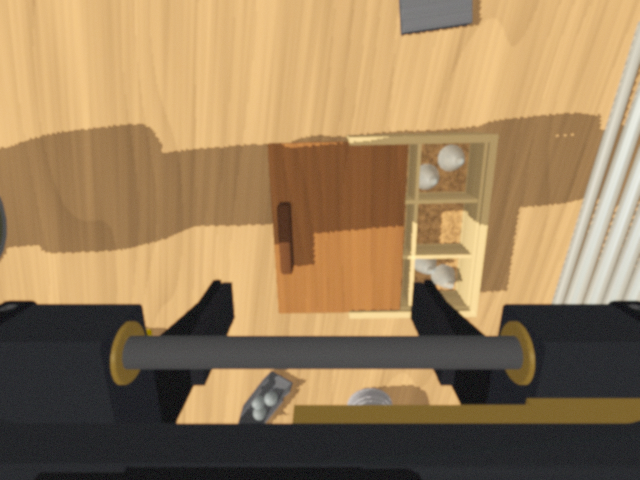

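The wrist view shows the box. The empty middle cell is near (443,225), bells are in the cells on either side, the pull is at (285,237), and the rim corners are at (498,135), (480,318), (349,138) and (349,317). I'll refine the box pose from these and go on.

Call:
carry_out(commands="0.035 0 -0.003 0 3 0; 0.035 0 -0.001 0 3 0; 0.035 0 0 0 3 0; 0.035 0 0.002 0 3 0; 0.046 0.012 -0.01 0 4.4 0; 0.047 0.012 -0.007 0 4.4 0; 0.047 0.012 -0.003 0 4.4 0; 0.048 0.012 0 0 4.4 0")

```text
time: 2.6
ee_pos: [0.4717, -0.235, 0.2824]
ee_rot: [[-0.387, -0.004, 0.922], [-0.922, -0.01, -0.387], [0.011, -1.0, -0.0]]
contact_force: [0.6, 0.2, 0.5]
finger_gap: 0.998
```

```bash
python3 - <<'E'
from look import *
from geo import *
snap('wrist','w2')
st,_=load('w2');print(st['ee_pos'],st['ee_rot'],st['joint_pos'])
T=cam('top0');S=cam('scene0');Wc=cam('w1')
c2=lambda u,v:np.array([u/4.5+215,v/4.5+125])
c3=lambda u,v:np.array([u/3.8+220,v/3.8+180])
obs=[(T,c2(53,147),(.078,.108,.062)),(T,c2(463,70),(.078,-.108,.062)),(T,c2(518,372),(-.078,-.108,.062)),
(S,c3(752,107),(.078,.108,.062)),(S,c3(690,275),(.078,-.108,.062)),(S,c3(474,230),(-.078,-.108,.062)),(S,c3(684,342),(.078,-.108,0)),
(Wc,(498.5,134),(.078,.108,.062)),(Wc,(480.5,318.5),(.078,-.108,.062)),(Wc,(349,137),(-.078,.108,.062)),(Wc,(348.5,318),(-.078,-.108,.062))]
p,r,W=fit(obs,[.63,.07,0.16]);print('box',p,r.T)
p,r,W=fit(obs[7:],[.63,.07,0.16]);print('box wrist only',p,r.T)
E
```

```text
[ 0.4717 -0.235   0.2824] [[-0.3872 -0.0045  0.922 ]
 [-0.9219 -0.0105 -0.3872]
 [ 0.0114 -0.9999 -0.    ]] [-0.3113  0.0322  0.7391  1.7257 -0.0105  1.3917  0.0318]
box [0.6361 0.0731 0.1595] [[-1.2665  1.39    1.5861  1.1675  0.5034  0.2727  0.0643 -0.2953 -5.3073
  -0.3075 -0.6016]
 [-2.2025 -2.5187 -2.2327 -0.3843  0.9308  0.2199  0.9789 -0.0014 -1.8228
  -0.3182  0.0274]]
box wrist only [0.6371 0.073  0.1634] [[ 0.2329 -4.1633  0.2141  0.5304]
 [ 0.0025 -1.8264  0.2877  0.4611]]
```

View pics/w2.png

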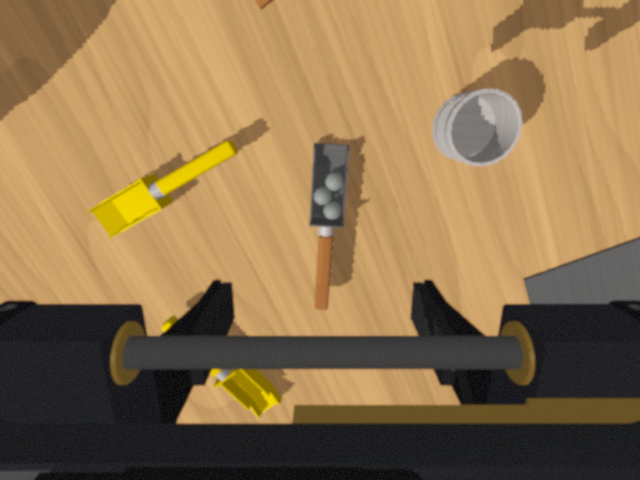

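The wrist view shows the grey scoop nearly upright in the frame: handle end (321,308), lip (332,144), balls at (333,182), (323,196) and (332,211). The yellow look-alikes are at (160,190) and (230,380).

```bash
python3 - <<'E'
from geo import *
import cv2
i=cv2.imread('pics/w2.png');cv2.imwrite('pics/c4.png',cv2.resize(i[135:320,270:390],None,fx=4,fy=4,interpolation=cv2.INTER_CUBIC)[:600])
Wc=cam('w2')
obs=[(Wc,(314.5,308),(-.054,.008,.037)),(Wc,(328,308),(-.054,-.008,.037)),(Wc,(319,237),(.038,.008,.037)),(Wc,(332,237),(.038,-.008,.037)),(Wc,(310,225.5),(.048,.019,.037)),(Wc,(343.5,226),(.048,-.019,.037))]
p,r,W=fit(obs,[.44,-.3,1.11]);print(p,np.degrees(p[2]),r.T)
print(W(p,(.1338,0,.0097)))
for q in((316,144),(349,145)):print('lip corner proj',q,proj(Wc,W(p,(.1338,.019 if q[0]<330 else -.019,.012))))
for q in((333,182),(323,196),(332,211)):print(unproj(Wc,q,.015))
E
```

```text
[ 0.445  -0.3074  1.1188] 64.10274445747491 [[-0.0552  0.1447 -0.5131  1.1726 -1.2262  0.4273]
 [ 1.4241  2.0851 -2.5456 -1.7854 -0.3836  0.9506]]
[ 0.5034 -0.187   0.0097]
lip corner proj (316, 144) [313.0233 141.6258]
lip corner proj (349, 145) [348.4579 143.6134]
[ 0.4897 -0.2266  0.015 ]
[ 0.4736 -0.2367  0.015 ]
[ 0.4763 -0.2565  0.015 ]
```

View pics/c4.png

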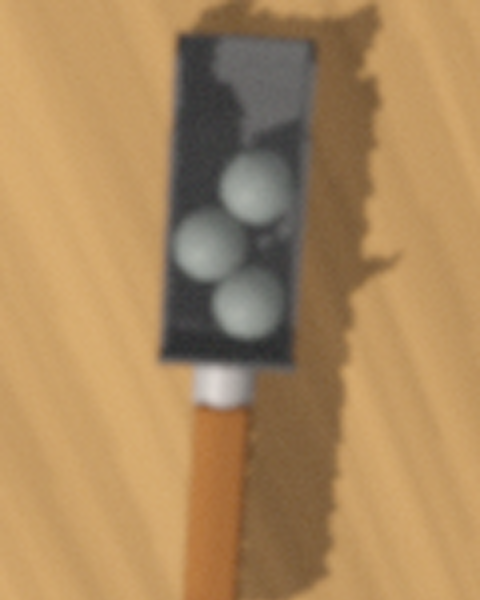

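```bash
python3 - <<'E'
from plan import *
rows([((.4475,-.2995,.14),downrot(-116),4),((.4475,-.2995,.035),downrot(-116),4)],.05)
E
```

```text
0.0139 0.0355 0.0013 0.02 0.59 0.25; 0.014 0.0354 0.0014 0.02 0.59 0.25; 0.0142 0.0354 0.0015 0.02 0.59 0.25; 0.0143 0.0353 0.0017 0.02 0.59 0.25; 0 0.0263 0 0 0 0; 0 0.0263 0 0 0 0; 0 0.0263 0 0 0 0; 0 0.0263 0 0 0 0
8
```

Call:
carry_out(commands="0.014 0.0355 0.0013 0 0.6 0.25; 0.014 0.0355 0.0014 0 0.6 0.25; 0.014 0.0355 0.0015 0 0.6 0.25; 0.014 0.035 0.0017 0 0.6 0.25; 0 0.02 0 0 0 0; 0 0.02 0 0 0 0; 0 0.02 0 0 0 0; 0 0.01 0 0 0 0")

```text
time: 3.45
ee_pos: [0.4466, -0.303, 0.0633]
ee_rot: [[-0.445, 0.003, 0.895], [-0.895, 0.002, -0.445], [-0.003, -1.0, 0.002]]
contact_force: [-0.4, 0.8, -0.8]
finger_gap: 0.995
```

```bash
python3 - <<'E'
from look import *
snap('wrist','w3')
from plan import *
rows([((.4475,-.2995,.034),downrot(-116),4)])
E
```

```text
-0.0008 0.0071 0 -0 -0.11 -0.03; -0.0008 0.0071 0 -0 -0.11 -0.03; -0.0008 0.0071 0 -0 -0.11 -0.03; -0.0009 0.0071 0 -0 -0.11 -0.03
4
```

View pics/w3.png

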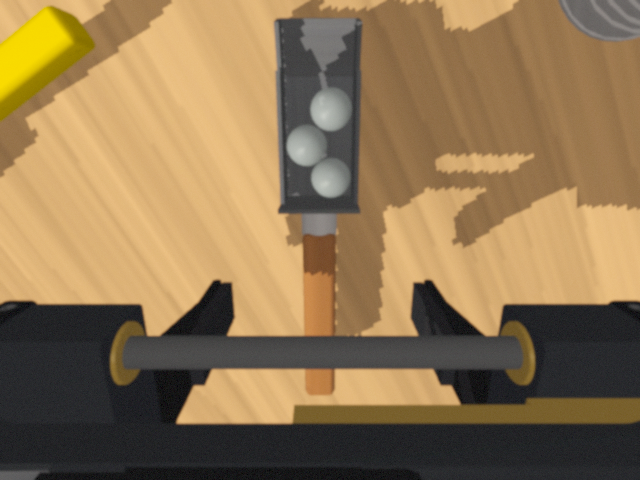

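The handle (column 319) lies centred between the fingers (232 and 412) and is parallel to them. I'll descend and then close.

Call:
carry_out(commands="-0.001 0.007 0 0 0 0; -0.001 0.007 -0.001 0 0 0; -0.001 0.007 0 0 0 0; 0 0.007 0 0 0 0; 0 0.001 0 0 0 0; 0 0 0 0 0 0; 0 0 0 0 0 0; 0 0 0 0 0 0")

```text
time: 4.3
ee_pos: [0.4493, -0.2994, 0.0339]
ee_rot: [[-0.443, 0.006, 0.896], [-0.896, 0.001, -0.443], [-0.003, -1.0, 0.005]]
contact_force: [0.7, -0.1, -0.3]
finger_gap: 1.003
```

Call:
carry_out(commands="0 0 0 0 0 0; 0 0 0 0 0 0; 0 0 0 0 0 0; 0 0 0 0 0 0; 0 0 0 0 0 0; 0 0 0 0 0 0; 0 0 0 0 0 0; 0 0 0 0 0 0", fingers=1, force=45)

```text
time: 5.1
ee_pos: [0.4498, -0.2997, 0.0346]
ee_rot: [[-0.443, 0.007, 0.896], [-0.896, 0.0, -0.443], [-0.004, -1.0, 0.007]]
contact_force: [0.0, 1.0, 1.0]
finger_gap: 0.353
```

Call:
carry_out(commands="0 0 0 0 0 0; 0 0 0 0 0 0; 0 0 0 0 0 0; 0 0 0 0 0 0; 0 0 0 0 0 0; 0 0 0 0 0 0; 0 0 0 0 0 0; 0 0 0 0 0 0")

```text
time: 5.9
ee_pos: [0.4496, -0.2997, 0.0346]
ee_rot: [[-0.444, 0.007, 0.896], [-0.896, 0.001, -0.444], [-0.004, -1.0, 0.006]]
contact_force: [0.5, 0.3, 0.7]
finger_gap: 0.179
```

```bash
python3 - <<'E'
from look import *
from geo import *
st,_=snap('wrist','w4')
print(st['ee_pos'],st['ee_rot'],st['finger_gap'],st['joint_pos'])
E
```

```text
[ 0.4496 -0.2997  0.0346] [[-0.4435  0.0071  0.8962]
 [-0.8963  0.0005 -0.4435]
 [-0.0036 -1.      0.0061]] 0.17921875608179333 [-0.1023  0.3669  0.7442  1.969  -0.3171  0.9163  0.3439]
```

View pics/w4.png

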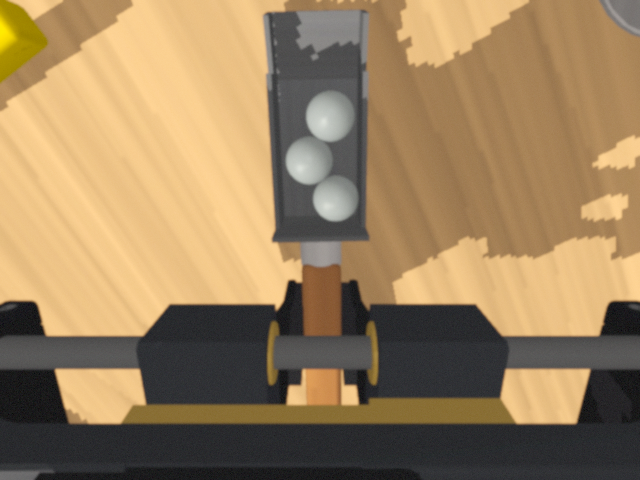

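```bash
python3 - <<'E'
from geo import *
c=cam('w4');st,_=load('w4')
tl=lambda P:st['ee_rot'].T@(P-st['ee_pos'])
for q,z in(((265,13),.012),((369,12),.012),((274,240),.036),((369,240),.036),((304,265),.037),((341,265),.037)):
    print(q,tl(unproj(c,q,z)))
print(np.degrees(np.arctan2(st['ee_rot'][1,0],st['ee_rot'][0,0])))
E
```

```text
(265, 13) [-0.1217  0.0229 -0.0202]
(369, 12) [-0.1221  0.0231  0.0193]
(274, 240) [-0.0388 -0.0014 -0.0171]
(369, 240) [-0.0387 -0.0012  0.0196]
(304, 265) [-0.0288 -0.0024 -0.0056]
(341, 265) [-0.0288 -0.0023  0.0089]
-116.32762773626258
```

```bash
cat > kin.py <<'E'
import numpy as np,pickle,itertools
from scipy.spatial.transform import Rotation as R
from scipy.optimize import least_squares
def rot(ax,a): return R.from_euler(ax,a).as_matrix()
def frames(q,sg):
    Rs=[];M=np.eye(3)
    for ax,a,s in zip('zyzyzyz',q,sg): M=M@rot(ax,s*a);Rs.append(M)
    return Rs
def fk(q,sg,L):  # L: h, l1(z),o1(x), l2(z),o2(x), l3(z),o3(x)
    Rs=frames(q,sg)
    p=np.array([0,0,L[0]])+Rs[2]@[L[2],0,L[1]]+Rs[4]@[L[4],0,L[3]]+Rs[6]@[0,0,L[5]]+Rs[5]@[L[6],0,0]
    return p,Rs[6]
E
python3 - <<'E'
from kin import *
np.set_printoptions(precision=4,suppress=True)
D=[pickle.load(open(f'pics/{t}.pkl','rb'))[0] for t in('top0','w1','w2','w3','w4')]
best=[]
for s in itertools.product([1,-1],repeat=7):
    C=[frames(d['joint_pos'],s)[6].T@d['ee_rot'] for d in D]
    U,_,Vt=np.linalg.svd(sum(C)); Cm=U@Vt
    e=sum(np.linalg.norm(c-Cm) for c in C); best.append((e,s,Cm))
best.sort(key=lambda t:t[0])
for b in best[:4]:print(b[0],b[1]);
e,s,Cm=best[0];print(Cm)
f=lambda L:np.concatenate([fk(d['joint_pos'],s,L)[0]-d['ee_pos'] for d in D])
r=least_squares(f,[.3,.4,0,.4,0,.2,0]);print(r.x,np.abs(r.fun).max())
for d in D:print(d['joint_pos'])
E
```

```text
3.0115763338482053e-15 (-1, 1, -1, 1, -1, 1, -1)
0.10417152715112223 (-1, -1, -1, -1, -1, -1, -1)
1.9088299464248877 (-1, -1, -1, 1, 1, 1, -1)
1.9195771640540036 (-1, 1, -1, -1, 1, -1, -1)
[[ 0. -0. -1.]
 [-1. -0.  0.]
 [-0.  1. -0.]]
[ 1.981   0.3843 -0.0091  0.5158 -0.0088  2.0024 -0.0278] 0.02858982113838357
[-1.2239  0.3218 -0.0701  1.4517  0.0226  1.3708 -0.0569]
[-0.6451  0.0482  0.4198  1.6174 -0.0132  1.4905 -0.0829]
[-0.3113  0.0322  0.7391  1.7257 -0.0105  1.3917  0.0318]
[-0.1205  0.3226  0.7689  1.9494 -0.2736  0.9727  0.3169]
[-0.1023  0.3669  0.7442  1.969  -0.3171  0.9163  0.3439]
```

```bash
python3 - <<'E'
from kin import *
np.set_printoptions(precision=4,suppress=True)
D=[pickle.load(open(f'pics/{t}.pkl','rb'))[0] for t in('top0','w1','w2','w3','w4')]
s=(-1,1,-1,1,-1,1,-1)
names=[]
def A(q):
    Rs=frames(q,s)
    # h z; after j1:y ; j2: y ; j3: x,z,y ; j4 y; j5 z,x,y; j6 y,x; j7 z
    cols=[Rs[0][:,1],Rs[0][:,0],Rs[2][:,0],Rs[2][:,1],Rs[2][:,2],Rs[4][:,0],Rs[4][:,1],Rs[4][:,2],Rs[5][:,0],Rs[6][:,2]+0*Rs[0][:,2]]
    return np.array(cols).T
M=np.vstack([A(d['joint_pos']) for d in D])
# unknown h fixed guess: sum h - l3 const => solve z with extra column
Hc=np.vstack([np.array([[0],[0],[1.]])]*len(D))
M=np.hstack([Hc,M]);b=np.concatenate([d['ee_pos'] for d in D])
prior=np.array([.3,0,0,0,0,.4,0,0,.4,0,.25]);lam=1e-2
x=np.linalg.lstsq(np.vstack([M,lam*np.eye(11)]),np.r_[b,lam*prior],rcond=None)[0]
print(x,np.abs(M@x-b).max())
E
```

```text
[ 0.2328 -0.0159 -0.0003  0.0006 -0.0081  0.4687  0.0001 -0.0025  0.5115
 -0.001   0.328 ] 8.924565862933331e-05
```

```bash
cat >> kin.py <<'E'
S=(-1,1,-1,1,-1,1,-1)
X=np.array([0.2328,-0.0159,-0.0003,0.0006,-0.0081,0.4687,0.0001,-0.0025,0.5115,-0.001,0.328])
C=np.array([[0,0,-1.],[-1,0,0],[0,1,0]])
LO=np.array([-2.86,-.3,-1.38,.06,-1.56,.09,-2.69]);HI=np.array([2.86,2.09,1.24,2.45,4.7,2.05,2.69])
def FK(q,dh=0):
    Rs=frames(q,S); x=X.copy(); x[0]+=dh; x[10]+=dh
    cols=[[0,0,1.],Rs[0][:,1],Rs[0][:,0],Rs[2][:,0],Rs[2][:,1],Rs[2][:,2],Rs[4][:,0],Rs[4][:,1],Rs[4][:,2],Rs[5][:,0],Rs[6][:,2]]
    return np.array(cols).T@x, Rs[6]@C
def IK(P,M,q0,dh=0,w=.02):
    def f(q):
        p,r=FK(q,dh); return np.r_[(p-P)*10,R.from_matrix(r.T@M).as_rotvec()*3,w*(q-q0)]
    r=least_squares(f,np.clip(q0,LO+.02,HI-.02),bounds=(LO+.01,HI-.01))
    p,m=FK(r.x,dh); return r.x,np.linalg.norm(p-P),np.linalg.norm(R.from_matrix(m.T@M).as_rotvec())
LIPT=np.array([-.124,.0245,.0])
BOX=np.array([.6365,.073]);BY=.162
def toolpose(lip,yaw,pitch): # yaw,pitch deg, lip world; returns TCP pos & rot
    a,t=np.radians(yaw),np.radians(pitch)
    Rsc=rot('z',a)@rot('y',t)  # nose down positive
    M=np.c_[-Rsc[:,0],-Rsc[:,2],-Rsc[:,1]]
    return np.array(lip)-M@LIPT,M
def blocal(x,y,z): 
    c,s=np.cos(BY),np.sin(BY); return np.array([BOX[0]+c*x-s*y,BOX[1]+s*x+c*y,z])
E
python3 - <<'E'
from kin import *
np.set_printoptions(precision=3,suppress=True)
q0=np.array([-0.1023,0.3669,0.7442,1.969,-0.3171,0.9163,0.3439])
for dh in(0,.08):
  for off in(0,30,55,90):
    q=q0.copy()
    # interpolate yaw from 64
    for yaw in np.linspace(64,9.3+off,6):
        q,e,a=IK(*toolpose(blocal(.02,0,.15),yaw,0),q,dh)
    for th in(0,15,25,35,45,50):
        q,e,a=IK(*toolpose(blocal(.02,0,.065),9.3+off,th),q,dh); print(dh,off,th,q,round(e*1e3,2),round(a,3),(q-LO).min().round(2),(HI-q).min().round(2))
E
```

```text
0 0 0 [-0.75   0.255  0.672  1.933 -0.186  1.015 -1.404] 0.0 0.0 0.56 0.52
0 0 15 [-0.665  0.438  0.645  1.677 -0.228  1.379 -1.367] 0.01 0.0 0.74 0.59
0 0 25 [-0.6    0.572  0.624  1.496 -0.247  1.611 -1.347] 0.0 0.0 0.87 0.44
0 0 35 [-0.534  0.712  0.601  1.307 -0.257  1.836 -1.332] 0.01 0.0 1.01 0.21
0 0 45 [-0.301  0.804  0.261  1.1   -0.113  2.04  -1.458] 0.24 0.001 1.04 0.01
0 0 50 [-0.241  0.804  0.147  1.098 -0.057  2.04  -1.504] 15.26 0.078 1.04 0.01
0 30 0 [-0.615  0.308  0.662  1.876 -0.219  1.03  -0.747] 0.0 0.0 0.61 0.57
0 30 15 [-0.661  0.455  0.676  1.666 -0.119  1.322 -0.851] 0.0 0.0 0.76 0.56
0 30 25 [-0.664  0.573  0.673  1.515 -0.078  1.514 -0.878] 0.0 0.0 0.87 0.54
0 30 35 [-0.653  0.701  0.668  1.356 -0.042  1.703 -0.883] 0.0 0.0 1.0 0.35
0 30 45 [-0.632  0.835  0.664  1.189 -0.001  1.889 -0.87 ] 0.0 0.0 1.13 0.16
0 30 50 [-0.619  0.904  0.662  1.103  0.022  1.981 -0.857] 0.0 0.0 1.04 0.07
0 55 0 [-0.488  0.394  0.612  1.767 -0.255  1.061 -0.234] 0.0 0.0 0.69 0.63
0 55 15 [-0.638  0.474  0.672  1.642 -0.056  1.236 -0.432] 0.0 0.0 0.77 0.57
0 55 25 [-0.705  0.556 
[... 1961 characters left out ...]
57  0.725  0.689  1.362  0.068  1.536 -0.588] 0.0 0.0 1.03 0.51
0.08 55 45 [-0.777  0.861  0.695  1.217  0.119  1.688 -0.612] 0.0 0.0 1.16 0.36
0.08 55 50 [-0.781  0.933  0.697  1.14   0.144  1.764 -0.616] 0.0 0.0 1.08 0.29
0.08 90 0 [-0.341  0.525  0.497  1.565 -0.268  1.121  0.379] 0.0 0.0 0.82 0.74
0.08 90 15 [-0.593  0.491  0.592  1.601 -0.007  1.096  0.104] 0.0 0.0 0.79 0.65
0.08 90 25 [-0.752  0.51   0.649  1.608  0.152  1.121 -0.071] 0.0 0.0 0.81 0.59
0.08 90 35 [-0.89   0.564  0.696  1.6    0.28   1.171 -0.221] 0.0 0.0 0.86 0.54
0.08 90 45 [-1.001  0.647  0.73   1.578  0.377  1.239 -0.342] 0.0 0.0 0.95 0.51
0.08 90 50 [-1.046  0.698  0.742  1.561  0.415  1.277 -0.392] 0.0 0.0 1.0 0.5
```

```bash
python3 - <<'E'
from plan import *
from kin import *
st=ctrl.state();p=np.array(st['ee_pos'])
P0,M0=toolpose([0,0,0],63.67,0)
P1,M1=toolpose(blocal(.022,-.006,.12),49.3,0)
up=p+[0,0,.11]
print(p,P1)
d=P1-up
rows([(p+[0,0,.005],M0,1),(p+[0,0,.095],M0,6),(up,M0,1),(up+d*.03,M0,1),(up+d*.97,M1,13),(P1,M1,2)])
E
```

```text
[ 0.4496 -0.2997  0.0345] [ 0.5783 -0.0234  0.1445]
0 -0.005 0 -0.35 0 -0.21; 0 -0.015 0 0 0 0; 0 -0.015 0 0 0 0; 0 -0.015 0 0 0 0; 0 -0.015 0 0 0 0; 0 -0.015 0 0 0 0; 0 -0.015 0 0 0 0; 0 -0.015 0 0 0 0
-0.0091 0 -0.0002 0 0 0; -0.022 0 -0.0005 0 1.11 0; -0.022 0 -0.0009 0 1.11 0; -0.022 0 -0.0014 0 1.11 0; -0.022 0 -0.0018 0 1.11 0; -0.0219 0 -0.0022 0 1.11 0; -0.0219 0 -0.0026 0 1.11 0; -0.0218 0 -0.0031 0 1.11 0
-0.0218 0 -0.0035 0 1.11 0; -0.0217 0 -0.0039 0 1.11 0; -0.0216 0 -0.0043 0 1.11 0; -0.0215 0 -0.0047 0 1.11 0; -0.0214 0 -0.0052 0 1.11 0; -0.0213 0 -0.0056 0 1.11 0; -0.0044 0 -0.0012 0 0 0; -0.0044 0 -0.0012 0 0 0
24
```

Call:
carry_out(commands="0 -0.005 0 -0.3 0 -0.2; 0 -0.015 0 0 0 0; 0 -0.015 0 0 0 0; 0 -0.015 0 0 0 0; 0 -0.015 0 0 0 0; 0 -0.015 0 0 0 0; 0 -0.015 0 0 0 0; 0 -0.012 0 0 0 0")

```text
time: 6.75
ee_pos: [0.4482, -0.3, 0.1509]
ee_rot: [[-0.445, -0.0, 0.896], [-0.896, -0.0, -0.445], [0.001, -1.0, -0.0]]
contact_force: [0.1, 0.6, -1.6]
finger_gap: 0.181
```

```bash
python3 - <<'E'
from look import *
st,_=snap('wrist','w5'); print(st['ee_pos'],st['ee_rot'],st['finger_gap'],st['joint_pos'])
E
```

```text
[ 0.4482102  -0.30004693  0.15085973] [[-4.44819122e-01 -2.32945203e-04  8.95620397e-01]
 [-8.95620284e-01 -4.48319055e-04 -4.44819182e-01]
 [ 5.05142185e-04 -9.99999872e-01 -9.20956057e-06]] 0.18121379538014315 [-0.19093793  0.19632333  0.81480904  1.87287654 -0.15645311  1.13774758
  0.21930116]
```

View pics/w5.png

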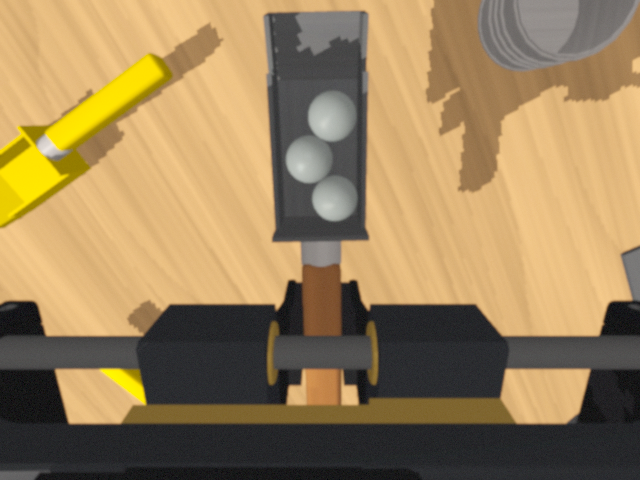

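The scoop is lifted and sits unchanged in the grip (rear wall at row 240, lip at row 13), with the three balls still at (333,117), (310,159) and (335,198). I'll carry it over.

Call:
carry_out(commands="-0.008 0 0 0 0 0; -0.016 0 0 0 1.1 0; -0.022 0 -0.001 0 1.1 0; -0.022 0 -0.001 0 1.1 0; -0.022 0 -0.002 0 1.1 0; -0.022 0 -0.002 0 1.1 0; -0.022 0 -0.003 0 1.1 0; -0.022 0 -0.003 0 1.1 0")

```text
time: 7.6
ee_pos: [0.5161, -0.1535, 0.1509]
ee_rot: [[-0.571, -0.001, 0.821], [-0.821, -0.001, -0.571], [0.001, -1.0, -0.001]]
contact_force: [0.2, 0.9, -2.4]
finger_gap: 0.175
```

```bash
python3 - <<'E'
from plan import *
from kin import *
P1,M1=toolpose(blocal(.022,-.006,.12),49.3,0)
rows([(P1,M1,8)])
E
```

```text
-0.0178 0.0008 -0.0029 0.01 0.74 0.01; -0.0178 0.0008 -0.0031 0.01 0.74 0.01; -0.0177 0.0008 -0.0034 0.01 0.74 0.01; -0.0177 0.0008 -0.0036 0.01 0.74 0.01; -0.0176 0.0008 -0.0038 0.01 0.74 0.01; -0.0176 0.0008 -0.004 0.01 0.74 0.01; -0.0175 0.0008 -0.0043 0.01 0.74 0.01; -0.0175 0.0008 -0.0045 0.01 0.74 0.01
8
```

Call:
carry_out(commands="-0.021 0.001 -0.003 0 0.8 0; -0.021 0.001 -0.003 0 0.8 0; -0.021 0.001 -0.004 0 0.8 0; -0.02 0.001 -0.004 0 0.8 0; -0.018 0.001 -0.004 0 0.8 0; -0.014 0.001 -0.004 0 0.8 0; -0.01 0.001 -0.004 0 0.7 0; -0.006 0 -0.002 0 0.5 0")

```text
time: 8.4
ee_pos: [0.5712, -0.016, 0.137]
ee_rot: [[-0.65, -0.014, 0.76], [-0.76, 0.002, -0.65], [0.008, -1.0, -0.012]]
contact_force: [-0.6, 0.1, -2.4]
finger_gap: 0.18
```

```bash
python3 - <<'E'
from look import *
st,_=snap('wrist','w6'); 
from plan import *
from kin import *
print(st['ee_pos'],st['ee_rot'],st['joint_pos'],FK(st['joint_pos'])[0])
P1,M1=toolpose(blocal(.022,-.006,.12),49.3,0)
print('err',P1-st['ee_pos'])
rows([toolpose(blocal(.022,-.006,.085),49.3,12)+(8,)])
E
```

```text
[ 0.5712 -0.016   0.137 ] [[-0.6503 -0.0141  0.7595]
 [-0.7596  0.0016 -0.6504]
 [ 0.008  -0.9999 -0.0118]] [-0.5744  0.2815  0.6497  1.7946 -0.1868  1.1418 -0.5712] [ 0.5715 -0.016   0.1368]
err [ 0.0071 -0.0073  0.0075]
-0.0007 0.0003 0.0013 0.08 0.03 -1.45; -0.0007 0.0002 0.0013 0.08 0.03 -1.45; -0.0007 0.0002 0.0013 0.08 0.03 -1.45; -0.0007 0.0002 0.0013 0.08 0.03 -1.45; -0.0007 0.0002 0.0013 0.08 0.03 -1.45; -0.0007 0.0002 0.0013 0.08 0.03 -1.45; -0.0007 0.0002 0.0013 0.08 0.03 -1.45; -0.0008 0.0001 0.0013 0.08 0.03 -1.45
8
```

View pics/w6.png

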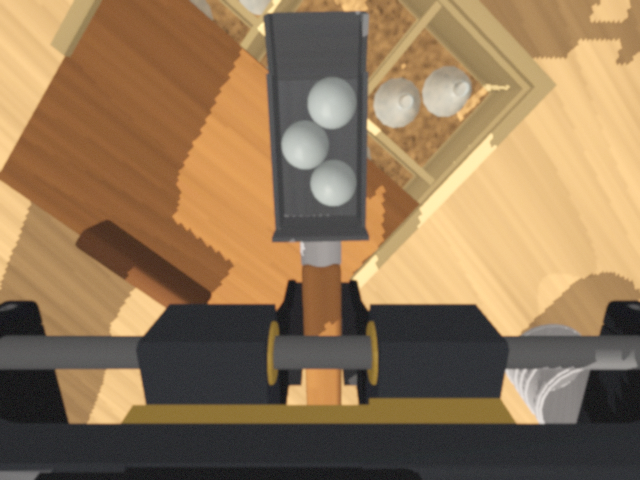

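The balls are in the pan at (331,103), (304,145) and (333,184), and the bells of the -y cell show at (397,103) and (447,92). I'll check the box pose by overlaying its edges.

```bash
cat > ov.py <<'E'
import sys,cv2
from kin import *
from geo import cam,proj,load
def overlay(tag):
    c=cam(tag);i=cv2.imread(f'pics/{tag}.png')
    def line(a,b,col):
        a,b=[tuple(int(v*8) for v in proj(c,blocal(*k))) for k in(a,b)]
        cv2.line(i,a,b,col,1,cv2.LINE_AA,3)
    for y in(-.034,.034,): line((0,y,.047),(.07,y,.047),(0,0,255))
    line((0,-.1,.047),(0,.1,.047),(0,0,255))
    for a,b in(((.078,-.108),(.078,.108)),((-.078,-.108),(.078,-.108)),((.07,-.1),(.07,.1)),((-.078,.108),(.078,.108))): line(a+(.062,),b+(.062,),(255,0,0))
    cv2.imwrite(f'pics/{tag}_ov.png',i)
if __name__=='__main__': overlay(sys.argv[1])
E
python3 ov.py w6
```

```text
(no output)
```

View pics/w6_ov.png

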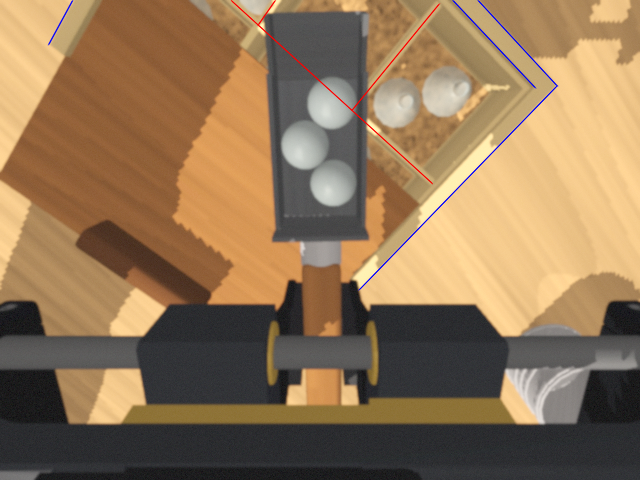

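Call:
carry_out(commands="-0.001 0 0.001 0.1 0 -1.5; -0.001 0 0.001 0.1 0 -1.5; -0.001 0 0.001 0.1 0 -1.5; -0.001 0 0.001 0.1 0 -1.5; -0.001 0 0.001 0.1 0 -1.5; -0.001 0 0.002 0.1 0 -1.5; -0.001 0 0.002 0.1 0 -1.5; -0.001 0 0.001 0 0 -1")

```text
time: 9.25
ee_pos: [0.585, -0.0174, 0.1358]
ee_rot: [[-0.634, -0.145, 0.76], [-0.74, -0.172, -0.65], [0.224, -0.975, 0.002]]
contact_force: [-0.1, -0.3, -1.6]
finger_gap: 0.181
```

```bash
cat > lip.py <<'E'
from plan import *
from kin import *
def where():
    st=ctrl.state();M=np.array(st['ee_rot']);p=np.array(st['ee_pos']);l=p+M@LIPT
    c,s=np.cos(BY),np.sin(BY);d=l[:2]-BOX
    sx=-M[:,0]
    print('t',round(st['time'],2),'lip local',np.array([c*d[0]+s*d[1],-s*d[0]+c*d[1],l[2]]),'pitch',np.degrees(np.arcsin(-sx[2])).round(2),'yaw',np.degrees(np.arctan2(sx[1],sx[0])).round(2),'roll z',(-M[2,2]).round(4),'q',st['joint_pos'],'fkerr',FK(st['joint_pos'])[0]-p,'gap',round(st['finger_gap'],3))
E
python3 - <<'E'
from lip import *
where()
rows([toolpose(blocal(.024,-.006,.064),49.3,16)+(8,)])
E
```

```text
t 9.25 lip local [ 0.0228 -0.0066  0.0841] pitch 12.96 yaw 49.4 roll z -0.0019 q [-0.6219  0.4297  0.6553  1.6521 -0.0867  1.2897 -0.6712] fkerr [ 0.0025  0.0028 -0.0006] gap 0.181
-0.0009 0.0016 0 -0.02 0.01 -0.38; -0.0009 0.0016 0 -0.02 0.01 -0.38; -0.0009 0.0016 0 -0.02 0.01 -0.38; -0.0009 0.0016 0 -0.02 0.01 -0.38; -0.0009 0.0016 0 -0.02 0.01 -0.38; -0.001 0.0016 0 -0.02 0.01 -0.38; -0.001 0.0016 0 -0.02 0.01 -0.38; -0.001 0.0016 0 -0.02 0.01 -0.38
8
```

Call:
carry_out(commands="-0.001 0.0016 0 0 0 -0.4; -0.001 0.0016 0 0 0 -0.4; -0.001 0.0016 0 0 0 -0.4; -0.001 0.0016 0 0 0 -0.4; -0.001 0.0016 0 0 0 -0.4; -0.001 0.0016 0 0 0 -0.4; -0.001 0.0016 0 0 0 -0.4; -0.001 0.0016 0 0 0 -0.4")

```text
time: 10.05
ee_pos: [0.5882, -0.0139, 0.1201]
ee_rot: [[-0.625, -0.183, 0.759], [-0.728, -0.216, -0.651], [0.283, -0.959, 0.002]]
contact_force: [0.1, -0.6, -1.4]
finger_gap: 0.178
```

```bash
python3 - <<'E'
from lip import *
from look import snap
where(); snap('wrist','w7')
rows([toolpose(blocal(.024,-.006,.060),49.3,24)+(8,),toolpose(blocal(.024,-.006,.060),49.3,34)+(8,),toolpose(blocal(.024,-.006,.060),49.3,45)+(8,)])
E
```

```text
t 10.05 lip local [ 0.024  -0.0059  0.0614] pitch 16.46 yaw 49.36 roll z -0.0016 q [-0.6291  0.4907  0.6497  1.6222 -0.0758  1.3111 -0.6932] fkerr [ 0.0031  0.0036 -0.0009] gap 0.178
-0.0005 -0.0019 0 -0.01 0.01 -0.94; -0.0005 -0.0019 0 -0.01 0.01 -0.94; -0.0005 -0.0019 0 -0.01 0.01 -0.94; -0.0004 -0.0019 0 -0.01 0.01 -0.94; -0.0004 -0.0019 0 -0.01 0.01 -0.94; -0.0004 -0.0019 0 -0.01 0.01 -0.94; -0.0003 -0.0019 0 -0.01 0.01 -0.94; -0.0003 -0.0019 0 -0.01 0.01 -0.94
-0.0008 -0.0026 0 0 0 -1.25; -0.0007 -0.0027 0 0 0 -1.25; -0.0007 -0.0027 0 0 0 -1.25; -0.0006 -0.0027 0 0 0 -1.25; -0.0005 -0.0027 0 0 0 -1.25; -0.0005 -0.0027 0 0 0 -1.25; -0.0004 -0.0027 0 0 0 -1.25; -0.0004 -0.0027 0 0 0 -1.25
-0.0009 -0.0029 0 0 0 -1.38; -0.0008 -0.0029 0 0 0 -1.38; -0.0007 -0.0029 0 0 0 -1.38; -0.0007 -0.003 0 0 0 -1.38; -0.0006 -0.003 0 0 0 -1.38; -0.0005 -0.003 0 0 0 -1.38; -0.0004 -0.003 0 0 0 -1.38; -0.0004 -0.003 0 0 0 -1.38
24
```

View pics/w7.png

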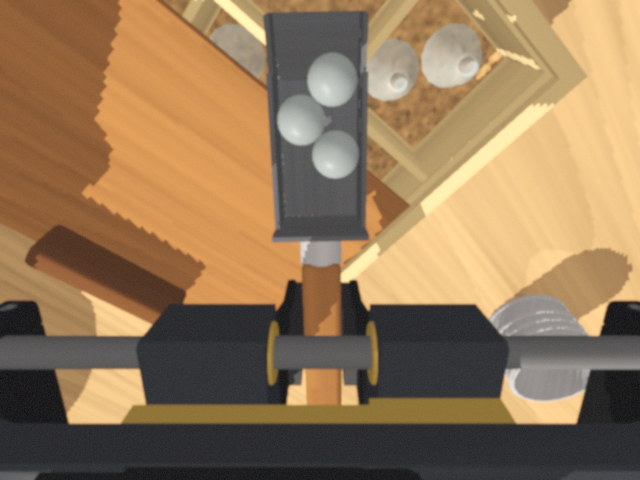

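The balls have rolled forward to the foot of the ramp ((332,80), (302,120), (335,155)) and are still held. I'll tip on slowly about the lip.

Call:
carry_out(commands="-0.0005 -0.002 0 0 0 -0.9; -0.0005 -0.002 0 0 0 -0.9; -0.0005 -0.002 0 0 0 -0.9; -0.0004 -0.002 0 0 0 -0.9; -0.0004 -0.002 0 0 0 -0.9; -0.0004 -0.002 0 0 0 -0.9; -0.0003 -0.002 0 0 0 -0.9; -0.0003 -0.002 0 0 0 -0.9")

```text
time: 10.9
ee_pos: [0.5945, -0.0062, 0.135]
ee_rot: [[-0.594, -0.266, 0.76], [-0.692, -0.313, -0.65], [0.411, -0.912, 0.002]]
contact_force: [0.5, -0.4, -0.8]
finger_gap: 0.18
```

```bash
python3 - <<'E'
from lip import *
from look import snap
where(); snap('wrist','w8')
rows([toolpose(blocal(.024,-.006,.060),49.3,34)+(8,),toolpose(blocal(.024,-.006,.060),49.3,45)+(8,)])
E
```

```text
t 10.9 lip local [ 0.0246 -0.0051  0.0617] pitch 24.26 yaw 49.38 roll z -0.0018 q [-0.6525  0.5771  0.6538  1.5127 -0.0288  1.447  -0.7318] fkerr [ 0.0045  0.0051 -0.0018] gap 0.18
-0.0006 -0.0023 0.0001 -0.02 0.01 -1.22; -0.0006 -0.0023 0.0001 -0.02 0.01 -1.22; -0.0005 -0.0023 0.0001 -0.02 0.01 -1.22; -0.0005 -0.0023 0.0001 -0.02 0.01 -1.22; -0.0004 -0.0023 0.0001 -0.02 0.01 -1.22; -0.0004 -0.0024 0.0001 -0.02 0.01 -1.22; -0.0003 -0.0024 0.0001 -0.02 0.01 -1.22; -0.0003 -0.0024 0.0001 -0.02 0.01 -1.22
-0.0009 -0.0029 0 0 0 -1.38; -0.0008 -0.0029 0 0 0 -1.38; -0.0007 -0.0029 0 0 0 -1.38; -0.0007 -0.003 0 0 0 -1.38; -0.0006 -0.003 0 0 0 -1.38; -0.0005 -0.003 0 0 0 -1.38; -0.0004 -0.003 0 0 0 -1.38; -0.0004 -0.003 0 0 0 -1.38
16
```

View pics/w8.png

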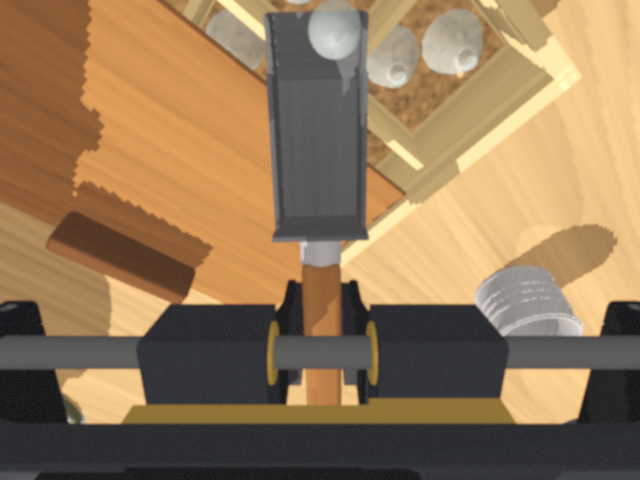

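Two balls are out and the last is rolling over the ramp at (335,30). I'll continue tipping.

Call:
carry_out(commands="0 0 0 0 0 0; 0 0 0 0 0 0; -0.0005 -0.0023 0 0 0 -1.2; -0.0005 -0.0023 0 0 0 -1.2; -0.0004 -0.0023 0 0 0 -1.2; -0.0004 -0.0024 0 0 0 -1.2; -0.0003 -0.0024 0 0 0 -1.2; -0.0003 -0.0024 0 0 0 -1.2")

```text
time: 11.75
ee_pos: [0.601, 0.0014, 0.1475]
ee_rot: [[-0.552, -0.343, 0.76], [-0.643, -0.404, -0.65], [0.53, -0.848, 0.002]]
contact_force: [0.0, -0.1, -2.2]
finger_gap: 0.18
```

```bash
python3 - <<'E'
from lip import *
from look import snap
where(); snap('wrist','w9')
E
```

```text
t 11.75 lip local [ 0.024  -0.0057  0.061 ] pitch 32.02 yaw 49.36 roll z -0.0022 q [-0.6644  0.6695  0.6562  1.403   0.0118  1.5788 -0.7522] fkerr [ 0.0057  0.0065 -0.003 ] gap 0.18
```

View pics/w9.png

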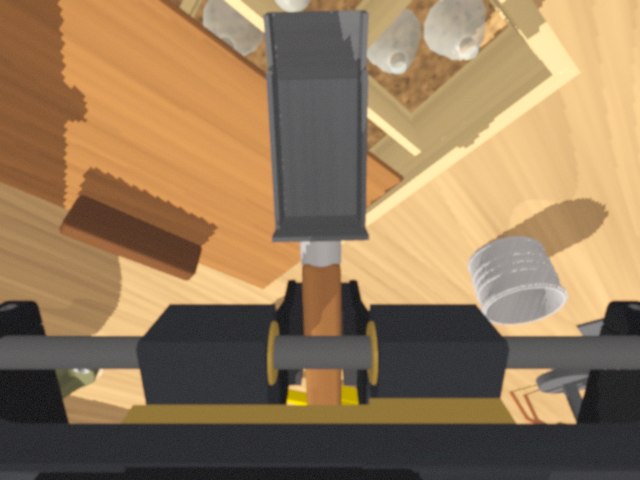

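The pan is empty, so I'll lift away and level it.

```bash
python3 - <<'E'
from lip import *
lp=blocal(.024,-.006,.0)
A=toolpose([lp[0],lp[1],.115],49.3,32)
B=toolpose([lp[0]-.03,lp[1]-.06,.16],52,10)
M0=toolpose([0,0,0],63.67,0)[1]
rows([A+(3,),B+(5,),((.45,-.30,.17),M0,8)])
E
```

```text
0.01 -0.0152 0.0003 -0.07 0.05 0.02; 0.01 -0.0152 0.0002 -0.07 0.05 0.02; 0.01 -0.0152 0.0002 -0.07 0.05 0.02; 0.0158 0.0089 0.0044 0.19 -0.51 4.4; 0.0165 0.0077 0.0042 0.19 -0.51 4.4; 0.0171 0.0064 0.004 0.19 -0.51 4.4; 0.0175 0.0051 0.0039 0.19 -0.51 4.4; 0.0179 0.0037 0.0037 0.19 -0.51 4.4
0.0286 0.0096 0.0061 0.13 -1.46 1.25; 0.029 0.009 0.0053 0.13 -1.46 1.25; 0.0293 0.0083 0.0046 0.13 -1.46 1.25; 0.0296 0.0077 0.0038 0.13 -1.46 1.25; 0.0298 0.0071 0.003 0.13 -1.46 1.25; 0.03 0.0064 0.0023 0.13 -1.46 1.25; 0.0302 0.0058 0.0015 0.13 -1.46 1.25; 0.0303 0.0051 0.0007 0.13 -1.46 1.25
16
```

Call:
carry_out(commands="0.01 -0.0155 0 0 0 0; 0.01 -0.0155 0 0 0 0; 0.01 -0.0155 0 0 0 0; 0.016 0.009 0.0044 0.2 -0.5 4.4; 0.0165 0.008 0.0042 0.2 -0.5 4.4; 0.017 0.0065 0.004 0.2 -0.5 4.4; 0.0175 0.005 0.0039 0.2 -0.5 4.4; 0.018 0.0035 0.0037 0.2 -0.5 4.4")

```text
time: 12.6
ee_pos: [0.5609, -0.0782, 0.2096]
ee_rot: [[-0.594, -0.096, 0.798], [-0.787, -0.134, -0.602], [0.165, -0.986, 0.004]]
contact_force: [-0.1, 0.4, -1.0]
finger_gap: 0.179
```

```bash
python3 - <<'E'
from lip import *
where()
M0=toolpose([0,0,0],63.67,0)[1]
rows([((.45,-.30,.15),M0,8)])
E
```

```text
t 12.6 lip local [-0.0134 -0.0554  0.165 ] pitch 9.49 yaw 52.95 roll z -0.0041 q [-0.5852  0.2672  0.7054  1.6748 -0.0285  1.3433 -0.5294] fkerr [ 0.0017  0.0022 -0.0003] gap 0.179
0.0288 0.0124 0.0056 0.08 -1.33 1.19; 0.0292 0.0118 0.0049 0.08 -1.33 1.19; 0.0296 0.0112 0.0042 0.08 -1.33 1.19; 0.0299 0.0106 0.0035 0.08 -1.33 1.19; 0.0302 0.01 0.0028 0.08 -1.33 1.19; 0.0304 0.0094 0.0021 0.08 -1.33 1.19; 0.0306 0.0087 0.0013 0.08 -1.33 1.19; 0.0308 0.0081 0.0006 0.08 -1.33 1.19
8
```

Call:
carry_out(commands="0.029 0.012 0.0056 0 -1.3 1.2; 0.029 0.012 0.005 0 -1.3 1.2; 0.03 0.011 0.004 0 -1.3 1.2; 0.03 0.0105 0.0035 0 -1.3 1.2; 0.03 0.01 0.003 0 -1.3 1.2; 0.03 0.0095 0.002 0 -1.3 1.2; 0.03 0.009 0.001 0 -1.3 1.2; 0.03 0.008 0.0006 0 -1.3 1.2")

```text
time: 13.4
ee_pos: [0.4438, -0.3104, 0.1558]
ee_rot: [[-0.444, 0.009, 0.896], [-0.896, 0.017, -0.444], [-0.02, -1.0, 0.0]]
contact_force: [-0.6, 0.0, -1.6]
finger_gap: 0.18
```

```bash
python3 - <<'E'
from lip import *
from look import *
where();print(ctrl.state()['ee_pos'])
snap('top','top1');snap('scene','scene1')
i=cv2.imread('pics/top1.png')
a=cv2.resize(i[125:265,215:345],None,fx=4,fy=4,interpolation=cv2.INTER_CUBIC)
i=cv2.imread('pics/scene1.png')
b=cv2.resize(i[190:280,310:430],None,fx=3,fy=3,interpolation=cv2.INTER_CUBIC)
o=np.zeros((560,800,3),np.uint8);o[:,:520]=a;o[:270,520:]=b[:,:280];cv2.imwrite('pics/c5.png',o)
M0=toolpose([0,0,0],63.67,0)[1]
rows([((.4496,-.2997,.06),M0,5),((.4496,-.2997,.0346),M0,6)])
E
```

```text
t 13.4 lip local [-0.1795 -0.2462  0.1337] pitch -1.12 yaw 63.62 roll z -0.0004 q [-0.1789  0.2033  0.8423  1.8609 -0.1865  1.1542  0.2693] fkerr [-0.     -0.0003 -0.0001] gap 0.18
[ 0.4438 -0.3104  0.1558]
-0.0033 0.0191 0.0004 0.01 -0.13 -0.17; -0.0034 0.0191 0.0004 0.01 -0.13 -0.17; -0.0034 0.0191 0.0004 0.01 -0.13 -0.17; -0.0035 0.0191 0.0004 0.01 -0.13 -0.17; -0.0035 0.0191 0.0004 0.01 -0.13 -0.17; 0 0.0042 0 0 0 0; 0 0.0042 0 0 0 0; 0 0.0042 0 0 0 0
0 0.0042 0 0 0 0; 0 0.0042 0 0 0 0; 0 0.0042 0 0 0 0
11
```

View pics/c5.png

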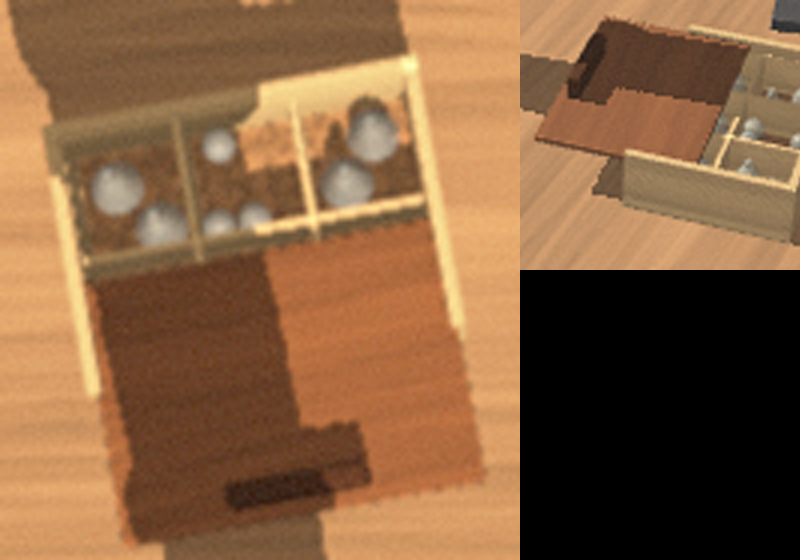

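All three balls lie in the middle cell (crop pixels (219,145), (218,222) and (255,217)), and the four bells are standing. I'll set the scoop down in its old place.

Call:
carry_out(commands="-0.003 0.019 0 0 0 -0.2; -0.0035 0.019 0 0 0 -0.2; -0.0035 0.019 0 0 0 -0.2; -0.0035 0.019 0 0 0 -0.2; -0.0035 0.016 0 0 0 -0.2; 0 0.008 0 0 0 0; 0 0.005 0 0 0 0; 0 0.004 0 0 0 0")

```text
time: 14.3
ee_pos: [0.4492, -0.3017, 0.0495]
ee_rot: [[-0.457, 0.003, 0.889], [-0.889, -0.003, -0.457], [0.001, -1.0, 0.004]]
contact_force: [0.7, 0.2, -1.9]
finger_gap: 0.18
```

```bash
python3 - <<'E'
from lip import *
where();print(ctrl.state()['ee_pos'],ctrl.state()['contact_force'])
M0=toolpose([0,0,0],63.67,0)[1]
rows([((.4496,-.2997,.0346),M0,4)])
E
```

```text
t 14.3 lip local [-0.1715 -0.24    0.0249] pitch 0.08 yaw 62.79 roll z -0.0044 q [-0.1375  0.3526  0.7852  1.9581 -0.3047  0.9468  0.3217] fkerr [ 0.0001  0.0001 -0.0001] gap 0.18
[ 0.4492 -0.3017  0.0495] [ 0.656   0.2201 -1.9026]
-0.0005 0.0037 -0.0002 -0.06 -0.22 0.02; -0.0005 0.0037 -0.0002 -0.06 -0.22 0.02; -0.0005 0.0037 -0.0001 -0.06 -0.22 0.02; -0.0005 0.0037 -0.0001 -0.06 -0.22 0.02
4
```

Call:
carry_out(commands="0 0.005 0 -0.1 -0.2 0; 0 0.004 0 -0.1 -0.2 0; 0 0.003 0 -0.1 -0.2 0; 0 0.002 0 0 0 0; 0 0.001 0 0 0 0; 0 0 0 0 0 0; 0 0 0 0 0 0; 0 0 0 0 0 0")

```text
time: 15.1
ee_pos: [0.4502, -0.3031, 0.0353]
ee_rot: [[-0.448, 0.001, 0.894], [-0.894, -0.002, -0.448], [0.001, -1.0, 0.002]]
contact_force: [-0.3, 0.3, -1.9]
finger_gap: 0.18
```

```bash
python3 - <<'E'
from lip import *
where();print(ctrl.state()['ee_pos'],ctrl.state()['contact_force'])
E
```

```text
t 15.1 lip local [-0.1718 -0.2407  0.0107] pitch 0.05 yaw 63.39 roll z -0.0017 q [-0.1183  0.3806  0.769   1.9602 -0.3284  0.9261  0.3508] fkerr [ 0.0001  0.0001 -0.0001] gap 0.18
[ 0.4502 -0.3031  0.0353] [-0.3237  0.3111 -1.9339]
```

Call:
carry_out(commands="0 0.0008 0 0 0 0; 0 0.0005 0 0 0 0; 0 0 0 0 0 0; 0 0 0 0 0 0; 0 0 0 0 0 0; 0 0 0 0 0 0; 0 0 0 0 0 0; 0 0 0 0 0 0")

```text
time: 15.9
ee_pos: [0.4503, -0.3033, 0.0346]
ee_rot: [[-0.448, 0.002, 0.894], [-0.894, -0.001, -0.448], [0.001, -1.0, 0.002]]
contact_force: [-0.9, 0.4, -0.1]
finger_gap: 0.182
```

Call:
carry_out(commands="0 0 0 0 0 0; 0 0 0 0 0 0; 0 0 0 0 0 0; 0 0 0 0 0 0; 0 0 0 0 0 0; 0 0 0 0 0 0; 0 0 0 0 0 0; 0 0 0 0 0 0", fingers=-1)

```text
time: 16.7
ee_pos: [0.4513, -0.3036, 0.035]
ee_rot: [[-0.448, 0.004, 0.894], [-0.894, -0.002, -0.448], [0.001, -1.0, 0.004]]
contact_force: [-0.3, 0.1, 0.1]
finger_gap: 0.824
```

```bash
python3 - <<'E'
from lip import *
z=blocal(-.186,0,0);print(z)
st=ctrl.state();p=np.array(st['ee_pos']);M=downrot(-116.6)
rows([(p+[0,0,.14],M,4),((.47,-.15,.175),downrot(-100),4),((z[0],z[1],.175),downrot(-80.7),5),((z[0],z[1],.085),downrot(-80.7),3)],.05)
q=st['joint_pos']
print(IK(np.array([z[0],z[1],.085]),downrot(-80.7),q))
E
```

```text
[0.4529 0.043  0.    ]
0 -0.035 0.0001 -0.06 -0 0.01; 0 -0.035 0.0001 -0.06 -0 0.01; 0 -0.035 0.0001 -0.06 -0 0.01; 0 -0.035 0 -0.06 -0 0.01; -0.0364 0 -0.013 0 -4.15 0; -0.0373 0 -0.0103 0 -4.15 0; -0.0379 0 -0.0076 0 -4.15 0; -0.0384 0 -0.0049 0 -4.15 0
-0.0374 0 -0.0101 0 -3.86 0; -0.038 0 -0.0075 0 -3.86 0; -0.0384 0 -0.0049 0 -3.86 0; -0.0387 0 -0.0023 0 -3.86 0; -0.0387 0 0.0003 0 -3.86 0; 0 0.03 0 0 0 0; 0 0.03 0 0 0 0; 0 0.03 0 0 0 0
16
(array([-0.536 ,  0.0563,  0.3946,  2.1166, -0.0262,  0.9732,  0.0352]), np.float64(1.0843049148776231e-05), np.float64(5.804576467448978e-05))
```

Call:
carry_out(commands="0 -0.02 0 0 0 0; 0 -0.04 0 0 0 0; 0 -0.04 0 0 0 0; 0 -0.04 0 0 0 0; -0.036 0 -0.013 0 -4.2 0; -0.037 0 -0.01 0 -4.2 0; -0.038 0 -0.0076 0 -4.2 0; -0.038 0 -0.005 0 -4.2 0")

```text
time: 17.5
ee_pos: [0.468, -0.1537, 0.1808]
ee_rot: [[-0.175, 0.005, 0.984], [-0.984, -0.005, -0.175], [0.005, -1.0, 0.006]]
contact_force: [0.3, 0.6, 0.0]
finger_gap: 1.0
```

```bash
python3 - <<'E'
from lip import *
from look import *
snap('wrist','w10')
st=ctrl.state();print(st['ee_pos'],st['finger_gap'])
z=blocal(-.188,0,0)
rows([((z[0],z[1],.16),downrot(-80.7),5),((z[0],z[1],.11),downrot(-80.7),2)],.05)
E
```

```text
[ 0.4692 -0.1459  0.1803] 0.9959694061051753
-0.0366 0.004 -0.0098 -0.05 -3.75 0.01; -0.0372 0.004 -0.0074 -0.05 -3.75 0.01; -0.0376 0.004 -0.0049 -0.05 -3.75 0.01; -0.0378 0.0041 -0.0025 -0.05 -3.75 0.01; -0.0379 0.0041 0 -0.05 -3.75 0.01; 0 0.025 0 0 0 0; 0 0.025 0 0 0 0
7
```

View pics/w10.png

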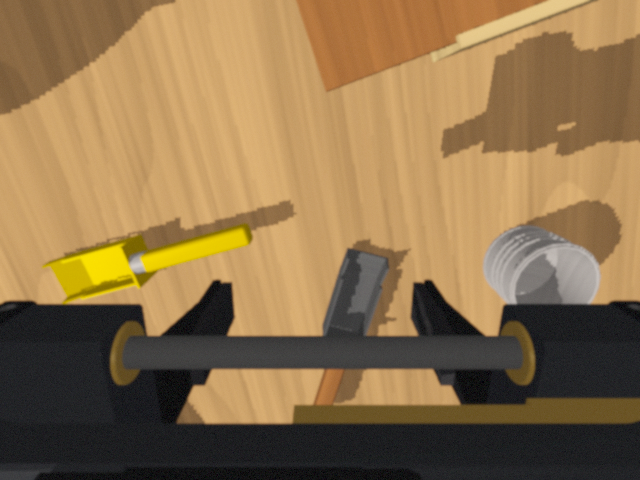

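The empty scoop rests on the bench (pan at (357,290)). The tin and the yellow look-alikes are where they were. I'll close the fingers on the way to the pull.

Call:
carry_out(commands="-0.0366 0.004 -0.01 0 -3.8 0; -0.037 0.004 -0.0075 0 -3.8 0; -0.0376 0.004 -0.005 0 -3.8 0; -0.038 0.004 -0.0025 0 -3.8 0; -0.038 0.004 0 0 -3.8 0; 0 0 0 0 0 0; 0 0 0 0 0 0; 0 0 0 0 0 0", fingers=1, force=20)

```text
time: 18.35
ee_pos: [0.4488, 0.0504, 0.1602]
ee_rot: [[0.18, 0.008, 0.984], [-0.984, -0.0, 0.18], [0.001, -1.0, 0.008]]
contact_force: [-0.5, -1.4, 0.5]
finger_gap: 0.354
```

```bash
python3 - <<'E'
from lip import *
from look import *
from geo import proj,cam
st,_=snap('wrist','w11')
print(st['ee_pos'],st['finger_gap'])
c=cam('w11')
for l in((-.156,.04,.081),(-.156,-.04,.081)):print(proj(c,blocal(*l)))
z=blocal(-.188,0,0)
rows([((z[0],z[1],.11),downrot(-80.7),3),((z[0],z[1],.085),downrot(-80.7),3)],.05)
E
```

```text
[0.4488 0.0504 0.1602] 0.35387836966677716
[375.8263 208.5711]
[368.1646 325.6259]
0.0025 0.0168 0.0001 -0.15 0.35 0.03; 0.0025 0.0168 0.0002 -0.15 0.35 0.03; 0.0025 0.0168 0.0002 -0.15 0.35 0.03; 0 0.0083 0 0 0 0; 0 0.0083 0 0 0 0; 0 0.0083 0 0 0 0
6
```

View pics/w11.png

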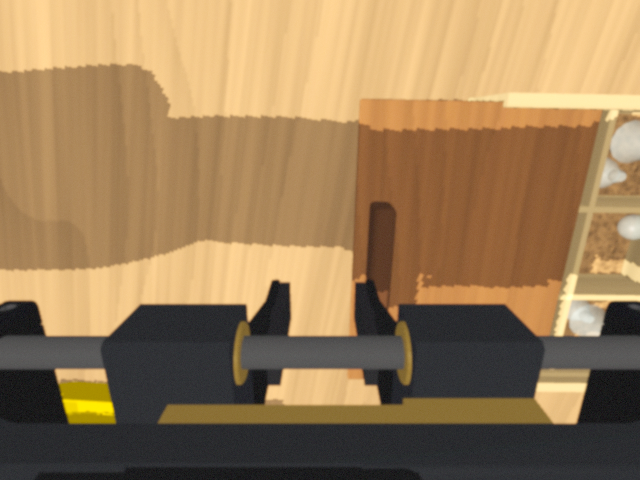

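Call:
carry_out(commands="0 0 0 0 0 0; 0 0 0 0 0 0; 0.0025 0 0 0 0 0; 0.0025 0.01 0 0 0.4 0; 0.0025 0.016 0 0 0.4 0; 0 0.016 0 0 0 0; 0 0.016 0 0 0 0; 0 0.012 0 0 0 0")

```text
time: 19.2
ee_pos: [0.4531, 0.037, 0.0878]
ee_rot: [[0.154, 0.013, 0.988], [-0.988, 0.001, 0.154], [0.001, -1.0, 0.013]]
contact_force: [-0.1, -0.4, -0.4]
finger_gap: 0.009
```

```bash
python3 - <<'E'
from lip import *
st=ctrl.state();print(st['ee_pos'],st['finger_gap'],st['contact_force'])
z=blocal(-.188,0,0)
w=blocal(-.188+.08,0,0)
rows([((z[0],z[1],.085),downrot(-80.7),1),((w[0],w[1],.085),downrot(-80.7),7)])
E
```

```text
[0.4531 0.037  0.0878] 0.00946911010276278 [-0.0897 -0.4444 -0.4471]
-0.0059 0.0028 -0.0013 -0.73 -0.42 0.07; 0 0 0.0114 0 0 0; 0 0 0.0114 0 0 0; 0 0 0.0114 0 0 0; 0 0 0.0114 0 0 0; 0 0 0.0114 0 0 0; 0 0 0.0114 0 0 0; 0 0 0.0114 0 0 0
8
```

Call:
carry_out(commands="-0.005 0.002 -0.001 -0.7 -0.4 0; 0 0 0.01 0 0 0; 0 0 0.01 0 0 0; 0 0 0.01 0 0 0; 0 0 0.01 0 0 0; 0 0 0.01 0 0 0; 0 0 0.01 0 0 0; 0 0 0.01 0 0 0")

```text
time: 20.0
ee_pos: [0.523, 0.0532, 0.0832]
ee_rot: [[0.161, -0.008, 0.987], [-0.987, -0.003, 0.161], [0.002, -1.0, -0.008]]
contact_force: [-2.1, -1.1, 0.5]
finger_gap: 0.006
```

```bash
cat > pos.py <<'E'
from lip import *
st=ctrl.state();p=np.array(st['ee_pos']);c,s=np.cos(BY),np.sin(BY);d=p[:2]-BOX
print('TCP local',np.array([c*d[0]+s*d[1],-s*d[0]+c*d[1],p[2]]),'F',st['contact_force'],np.array(st['ee_rot'])[:,2])
E
python3 pos.py
```

```text
TCP local [-0.1152 -0.0012  0.0832] F [-2.0832 -1.1238  0.5306] [ 0.987   0.1607 -0.008 ]
```

Call:
carry_out(commands="0 -0.002 0.007 0.3 0 0; 0 0 0.006 0 0 0; 0 0 0.004 0 0 0; 0 0 0.003 0 0 0; 0 0 0.003 0 0 0; 0 0 0.003 0 0 0; 0 0 0.002 0 0 0; 0 0 0.002 0 0 0")

```text
time: 20.8
ee_pos: [0.5557, 0.0586, 0.0852]
ee_rot: [[0.161, -0.002, 0.987], [-0.987, -0.002, 0.161], [0.002, -1.0, -0.003]]
contact_force: [-2.7, -1.0, -0.2]
finger_gap: 0.007
```

```bash
python3 pos.py
```

```text
TCP local [-0.0821 -0.0012  0.0852] F [-2.6847 -0.9687 -0.1631] [ 0.987   0.1609 -0.0028]
```

Call:
carry_out(commands="0 0 0.002 0 0 0; 0 0 0.002 0 0 0; 0 0 0.002 0 0 0; 0 0 0.002 0 0 0; 0 0 0.002 0 0 0; 0 0 0.002 0 0 0; 0 0 0.002 0 0 0; 0 0 0.002 0 0 0")

```text
time: 21.6
ee_pos: [0.5596, 0.0592, 0.0852]
ee_rot: [[0.16, -0.034, 0.987], [-0.987, -0.003, 0.16], [-0.002, -0.999, -0.034]]
contact_force: [-8.9, -1.1, 6.3]
finger_gap: 0.004
```

```bash
python3 pos.py; python3 - <<'E'
from look import *
snap('top','top2');snap('scene','scene2')
i=cv2.imread('pics/top2.png')
cv2.imwrite('pics/c6.png',cv2.resize(i[125:265,215:345],None,fx=4,fy=4,interpolation=cv2.INTER_CUBIC))
E
```

```text
TCP local [-0.0782 -0.0012  0.0852] F [-8.8958 -1.0552  6.3077] [ 0.9865  0.1601 -0.0338]
```

View pics/c6.png

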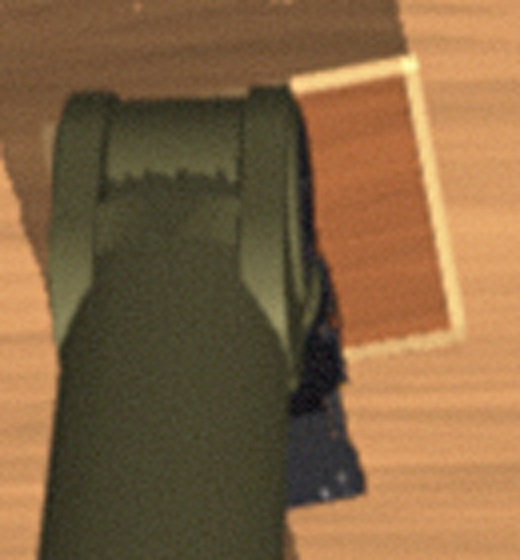

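The cover reached its stop: the force rose from 2.7 to 8.9 N and the movement stalled. I'll back off, rise and check.

Call:
carry_out(commands="0 0 -0.01 1 0 0; 0 0 -0.015 0.9 0 0; 0 -0.02 -0.01 0 0 0; 0 -0.04 0 0 0 0; 0 -0.04 0 0 0 0; 0 -0.04 0 0 0 0; 0 -0.04 0 0 0 0; -0.03 -0.04 0 0 0 0")

```text
time: 22.5
ee_pos: [0.5215, 0.0772, 0.31]
ee_rot: [[0.151, 0.008, 0.988], [-0.988, 0.0, 0.151], [0.001, -1.0, 0.008]]
contact_force: [0.8, 1.2, -0.7]
finger_gap: 0.005
```

Call:
carry_out(commands="-0.04 0 0 0 -3 0; -0.04 0 0 0 -3 0; -0.04 0 0 0 -3 0; -0.04 0 0 0 -3 0; -0.04 0 0 0 -3 0; -0.04 0 0 0 -3 0; -0.04 0 0 0 -3 0; 0 0 0 0 0 0")

```text
time: 23.3
ee_pos: [0.4413, 0.3593, 0.3246]
ee_rot: [[0.508, 0.041, 0.86], [-0.861, 0.023, 0.507], [0.001, -0.999, 0.047]]
contact_force: [0.2, 0.1, 0.2]
finger_gap: 0.006
```

```bash
python3 - <<'E'
from look import *
snap('top','top3');snap('scene','scene3');print(ctrl.state()['contact_force'],ctrl.state()['time'])
i=cv2.imread('pics/top3.png')
a=cv2.resize(i[125:265,215:345],None,fx=4,fy=4,interpolation=cv2.INTER_CUBIC)
b=cv2.resize(i[215:285,380:480],None,fx=2.8,fy=2.8,interpolation=cv2.INTER_CUBIC)
j=cv2.imread('pics/scene3.png');c=cv2.resize(j[260:320,220:320],None,fx=2.8,fy=2.8,interpolation=cv2.INTER_CUBIC)
o=np.zeros((560,800,3),np.uint8);o[:,:520]=a;o[:196,520:]=b;o[200:368,520:]=c;cv2.imwrite('pics/c7.png',o)
E
```

```text
[ 0.24868256 -0.38403006 -0.21717559] 23.4
```

View pics/c7.png

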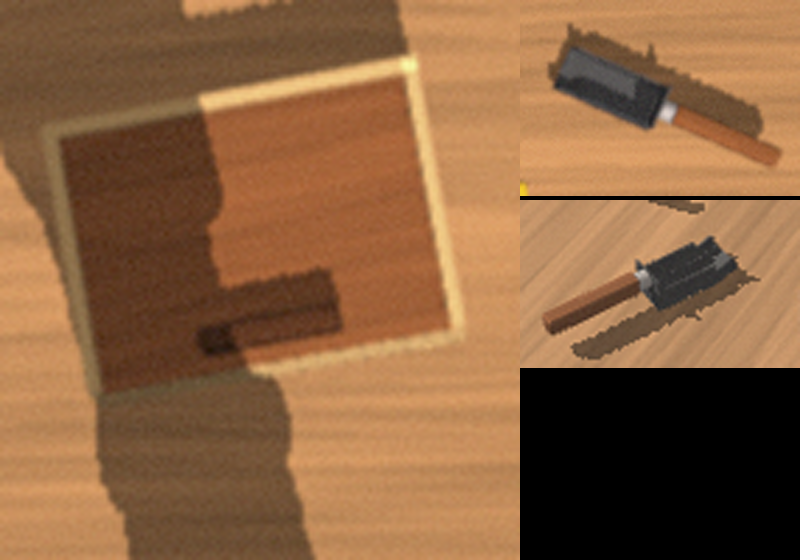

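View pics/scene3.png

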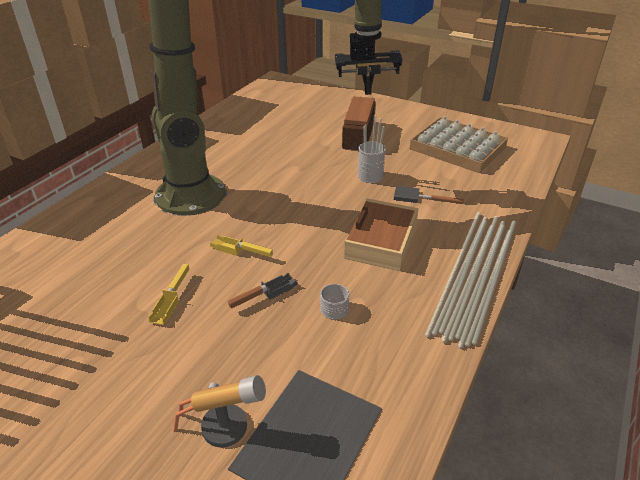

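```bash
python3 - <<'E'
from look import *
from geo import *
from kin import blocal,BOX,BY
i=cv2.imread('pics/top3.png')
cv2.imwrite('pics/c8.png',cv2.resize(i[190:230,230:335],None,fx=7.6,fy=7.6,interpolation=cv2.INTER_CUBIC))
c=cam('top3');s,co=np.sin(BY),np.cos(BY)
f=lambda x,y,z:(proj(c,blocal(x,y,z))-[230,190])*7.6
for y in(-.04,.04):
    print('bar rear top',y,[(x,f(x,y,.081)) for x in(-.066,-.062,-.058)])
print('wall outer',f(-.078,0,.049),f(-.078,-.09,.049),'inner',f(-.07,-.09,.049),'cover rear if -.076',f(-.076,-.09,.056))
E
```

```text
bar rear top -0.04 [(-0.066, array([535.6667, 107.8928])), (-0.062, array([533.2107,  94.4518])), (-0.058, array([530.7559,  81.0171]))]
bar rear top 0.04 [(-0.066, array([265.1247, 158.366 ])), (-0.062, array([262.735, 144.927])), (-0.058, array([260.3464, 131.4944]))]
wall outer [417.9002 187.5345] [714.4911 132.2671] inner [709.6264 106.0812] cover rear if -.076 [712.8497 122.3385]
```

View pics/c8.png

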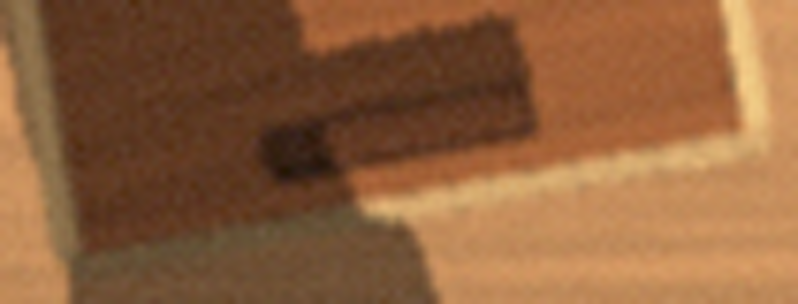

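```bash
python3 - <<'E'
from workcell import ctrl
print(ctrl.close_job())
E
```

```text
the job is handed in; nothing more can be done
None
```

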